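Clamp a filter housing and torque its connector nut with a breakaway wrench

TASK

Turn the eccentric knob clockwise until its lobe presses firmly on the aluminium housing and the housing is held tight against the fence, whose springs give a little. Then swing the click wrench that sits on the connector nut clockwise until its handle gives and folds clearly at the pivot, stop before the fold reaches its end, and leave both like that. Leave the housing in its nest and everything else on the bench where it is.

Things in the scene. Friction and masses are not known exactly. Their poses are not given: they have to be found in the camera images.
- nest: Dark steel clamping plate, 12 thick, fixed to the bench. Origin on the bench, below the connector nut when the housing is clamped. x points to the robot's right (within 0.25 rad), y away from the robot to the fence, z up. Four steel stops 18 high keep the housing from moving along x.
- pipe_end (a point): Free end, on the axis, of a fixed grey extraction pipe, dia 64 (bands 68), level, from here 265 along the nest's +y, axis 260 above the bench, on an upright dia 24 post 250 along from here. It hangs over the wrench handle (105 to the -x side of the nest origin): reach the handle below it with the tool's top leaning to the nest's -x (left) about 30 degrees. Axes as the nest.
- fence: Steel fence 110 long x 16 thick x 40 high, backed by short springs: starts to give at 12 N, then 10 N per mm, up to 4 mm; clamp until it gives some 0.5 to 1 mm, or the wrench's pull lets the housing work loose. Origin at the foot of the face that the housing is pressed against, mid-length, on the plate 12 mm above the bench; its y points away from the housing.
- housing: Aluminium filter housing, a box 110 (x) x 170 (y) x 60 high, about 0.9 kg, standing loose in the nest. Origin: middle of its underside, 12 above the bench. Gap to the fence at the start 1.5 to 5 mm. On its top at y = +35 a brass flange and connector with a hexagon nut; the click wrench sits on that nut and stays on it.
- nut_top (a point): On the housing: the vertical axis of the connector nut, 83 mm above the housing's underside (95 mm above the bench), which is the middle height of the wrench.
- cam: Eccentric knob at the housing's -y side; vertical axis through the origin (12 above the bench). Steel disc radius 26, 4 to 44 above the origin, centre 8 off the axis along x, the lobe side. Turned clockwise from above by 0.7 to 1.5 rad it has pushed the housing to the fence and goes stiff (0.1 N m free, 0.4 to 0.8 tight); 0.15 rad more makes the fence give 1 mm. It stays as left.
- cam_grip (a point): On the knob's axis, at the middle height of its black grip bar: 64 long (along x) x 14 wide x 32 high, 106 above the bench; axes as the knob's body.
- handle (a joint): Fold of the wrench handle at its breakaway pivot, rad: 0 straight, grows as it folds clockwise relative to the head, mechanical end 0.5. It stays straight while the nut runs freely (0.2 N m) for 0.5 to 0.75 rad; where the nut gets tight is not known beforehand. Then it folds at a steady 0.8 N m about the pivot (10 N at the grip) and stays as left.
- handle_grip (a point): On the wrench handle 140 from the nut axis, 82 beyond the pivot (58 from the nut axis); x along the handle to the nut. Handle: black bar from 35 to 107 beyond the pivot, 18 wide, 24 high, its middle 95 above the bench. It points to the nest's -x (left), up to 0.75 rad to the -y (robot's) side at the start, and swings level, clockwise from above (away from the robot).
- coupler: Bystander: brass coaxial coupler standing upright, dia 32 x 62 mm tall, loose; origin at the centre of its underside.
- spare_lid: Bystander: flat aluminium bar lid 45 x 90 x 12, loose; origin at the centre of its underside.
- tray: Bystander: low green open parts tray 150 x 200 x 22, loose; origin at the centre of its underside.
- spanner: Bystander: plain one-piece steel spanner 170 long lying on the table (not used), loose; origin at the centre of its underside.
- flux_bottle: Bystander: amber bottle dia 52 x 110 tall, loose; origin at the centre of its underside.
- spool: Bystander: grey spool dia 64 x 54 tall, loose; origin at the centre of its underside.
- tip_cup: Bystander: terracotta cup dia 70 x 50 tall, loose; origin at the centre of its underside.

How it is judged:
By the outcome, as a careful person would: the job done as asked, in the order asked, and still so for the second after the job is handed in, with the robot touching nothing.
It also fails if it takes over 67 s, if anything falls off the work surface, if the arm or the gripper's body presses on something with over 40 N, if the wrist force passes 120 N, or if a joint passes its speed limit or range.

ROBOT

A 6-joint arm with a two-finger parallel gripper is mounted at the origin on the work surface. World frame = base frame: x ahead of the robot, y to its left, z up, the work surface at z = 0. Lengths are in m, angles in rad, forces in N, time in s.
With the tool pointing down it reaches from about 0.425 to 0.95 m from the base axis. Payload 3.5 kg.
Tool frame: the origin (TCP) lies between the finger pads; the fingertips stand 19 mm ahead of it and the grasp point (between the pads) is the TCP; z points along the fingers, y is the line along which they close (so a half turn about z gives the same grasp; the last joint's range is limited). The gripper opens to 85 mm and grips with 20 to 120 N. Pads are 22 mm wide; open, the fingers measure 114 mm over their backs; the gripper's body (76 mm by 85 mm) begins 54 mm behind the grasp point. The pads swing forward as they close: fully open they stand 13 mm farther back than shut.
Start: joints at [0.989, 0.286, 1.577, -0, 1.279, -0.15], TCP at [0.282, 0.613, 0.25] pointing down, gripper open.
Joint ranges: [-2.77, 2.77], [-0.9, 2.22], [0.21, 2.48], [-1.53, 4.67], [0.24, 2.81], [-2.84, 2.84]. Speed limits (rad/s): [2.79, 2.79, 3.14, 3.14, 3.14, 3.14].

INTERFACE

Orientations are given as a unit quaternion [x, y, z, w].
In Python, from plant import get_state, cams, ctrl gives the robot as it stands. The module is installed in compiled form; this text tells all that it offers.
- The arm moves only by the tool jog_arm, never from a script. Its argument "deltas" is text: rows parted by semicolons, each of 6 numbers parted by spaces: the shift along the world's x, y, z normalised to -1 to 1, where 1 is 0.02 m, then the turn, a rotation vector about the world's x, y, z normalised to -1 to 1, where 1 is 0.1 rad. In form: x y z ax ay az; .... A call has 1 to 20 rows; each row shifts and turns the commanded pose from where the row before left it; what a row does not reach is not made up. A row lasts 1/8 s, in which the tool goes at most 62.5 mm and 10.7 degrees, less where a joint would pass 70% of its speed; a pose out of reach is approached as far as the arm can. A call with a number of a shift or a turn outside -1 to 1 is refused whole. A call with a gripper value outside its range is refused whole. "gripper" is the opening, from 0 (shut) to 1 (fully open), set as the call begins (left out, the last holds). The fingers move at their own pace and stop on an object; "squeeze" is the grip in N (left out, the last holds). Time passes only in rows, so rows that do not move let the fingers close. It gives the time, the measured TCP pose, the force, the opening and the grip force at its end, in the units of the state.
- get_state(): the state, without advancing time (a new reading comes with each control period).
- cams.read_camera(name): name is "scene" or "top" or "wrist"; returns a dict with "color" (420x560x3 uint8, blue, green, red), "vfov" (degrees; the focal length in pixels is half the picture's height over the tangent of half this angle, whatever the lens; pixels are square), "cx", "cy" (the principal point, pixels), "rvec" (rotation vector, rad) and "tvec" (3), from world to camera coordinates, as OpenCV has them. Camera axes: x right, y down, z forward; pixel columns grow to the right and rows downward; lengths in m; the calibration is good to about 2 mm. A picture is of the moment at which its call begins. There is no depth.
- ctrl.sign_off(): hands the job in; it is judged then, once.
The state is a dict: "time": time; "qpos": joint angles; "dq": joint speeds; "joint_efforts": joint torques, N m; "eef_pos": TCP position; "tcp_rot": TCP orientation; "contact_force": force on the tool from outside, world axes, zero at the start; "wrist_torque": the same for the moment, N m; "opening": opening from 0.0 (shut) to 1.0 (fully open); "finger_force": force on a finger pad.
Only numpy, scipy, OpenCV 4.12 (cv2) and the standard library are available. Lean on these libraries where they do the work, as an engineer would, in place of code of your own. Each camera call takes 0.05 s, during which the arm holds its last target. There are 200 camera calls.

## Working session

There is one attempt and no reset: what is moved stays moved. The work goes in short steps, Python scripts to look and compute and a tool call to move; the robot and the scene stay as the last step left them, time stands still between calls to the robot, and variables do not carry over. Pictures are saved under pics/ and viewed, at most 10 in all, crops included, and the job is handed in when it is done.

Besides the shell and the picture viewer there is one more tool, called after ">>>" by a JSON object that holds its "name" and its "arguments". jog_arm: Moves the arm, as the interface text tells. Its arguments: {"type":"object","properties":{"deltas":{"type":"string"},"gripper":{"type":"number"},"squeeze":{"type":"number"}},"required":["deltas"]}

```bash
mkdir -p pics; cat > h.py <<'E'
import numpy as np, cv2
from plant import get_state, cams, ctrl
def cam(n):
    d=cams.read_camera(n); im=d["color"]; f=im.shape[0]/2/np.tan(np.radians(d["vfov"])/2)
    K=np.array([[f,0,d["cx"]],[0,f,d["cy"]],[0,0,1]]); R=cv2.Rodrigues(np.array(d["rvec"],float))[0]; t=np.array(d["tvec"],float).ravel()
    return im,K,R,t
def ray(c,uv,z):
    im,K,R,t=c; o=-R.T@t; d=R.T@np.linalg.inv(K)@np.array([uv[0],uv[1],1.]); return o+d*(z-o[2])/d[2]
def proj(c,p):
    im,K,R,t=c; q=K@(R@np.array(p)+t); return q[:2]/q[2]
E
python3 - <<'E'
from h import *
a=cam("top");b=cam("scene")
for n,c in(("top0",a),("scene0",b)): cv2.imwrite(f"pics/{n}.png",c[0]); print(n,c[1][0,0],-c[2].T@c[3],c[2][2])
cv2.imwrite("pics/both0.png",cv2.resize(a[0],(800,600)))
cv2.imwrite("pics/sc0.png",cv2.resize(b[0],(800,600)))
print(get_state())
E
```

```text
top0 404.36634828556146 [0.25239853 0.01458149 1.4555065 ] [ 0.19374806 -0.00530938 -0.98103695]
scene0 501.45284256181577 [ 1.50874282 -0.90854091  1.09536956] [-0.60599277  0.56171173 -0.56325189]
{'time': 0.1, 'qpos': array([ 9.89033473e-01,  2.87092644e-01,  1.57806497e+00,  2.41462123e-05,
        1.27861736e+00, -1.50028990e-01]), 'dq': array([-0.00042206, -0.00144165, -0.0031577 ,  0.00187886, -0.00306714,
       -0.0019027 ]), 'joint_efforts': array([ 1.56088150e-03, -4.07299662e+01, -2.93699992e+01, -7.83969267e-05,
        3.42014326e-03,  4.36320590e-06]), 'eef_pos': array([0.28212016, 0.61258749, 0.24905648]), 'tcp_rot': array([ 2.14197601e-01,  9.76789740e-01, -1.01479640e-03, -4.01195320e-04]), 'contact_force': array([ 0.45315556, -0.31046781, -0.14213601]), 'wrist_torque': array([ 0.06302042, -0.00575505, -0.01998025]), 'finger_force': 0.0, 'opening': 1.0028678073373347}
```

View pics/both0.png

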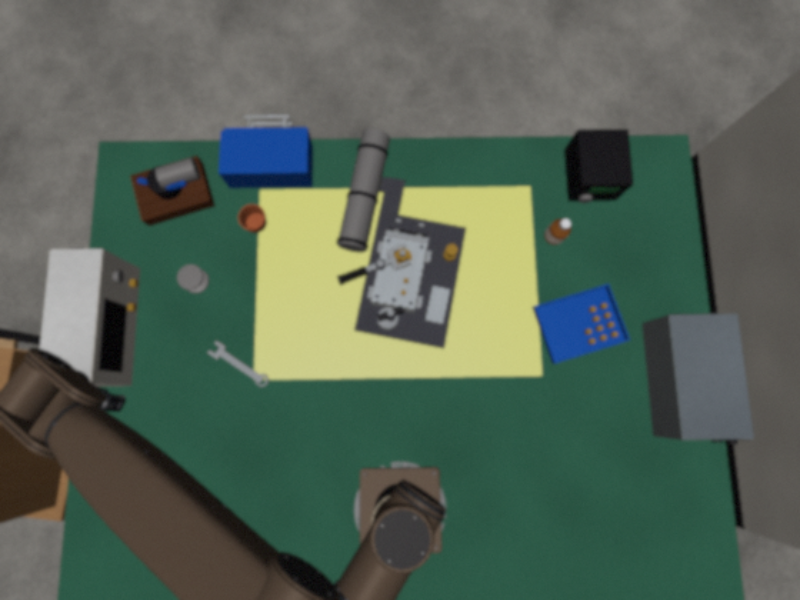

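View pics/sc0.png

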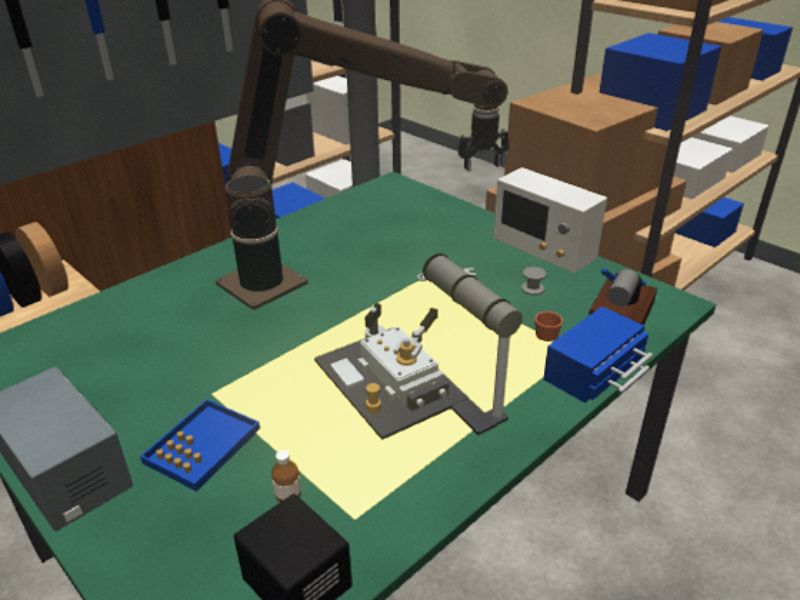

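The top view (800 px wide) shows the nest plate at about (357–465, 180–348), the handle at (338–385, 265–283), the cam at (388, 316), the pipe from (352, 245) to (375, 135), the bystander coupler at (451, 252) and the lid at (438, 305). The scene view shows the cam grip at (373, 318) and the handle at (428, 322). I'll zoom in next.

```bash
python3 - <<'E'
from h import *
a=cv2.imread("pics/top0.png")[120:250,225:335]; b=cv2.imread("pics/scene0.png")[170:310,215:380]
A=cv2.resize(a,None,fx=4,fy=4,interpolation=cv2.INTER_CUBIC);B=cv2.resize(b,None,fx=2.1,fy=2.1,interpolation=cv2.INTER_CUBIC)
o=np.zeros((600,800,3),np.uint8);o[:A.shape[0],:A.shape[1]]=A;o[:B.shape[0],450:450+B.shape[1]]=B
cv2.imwrite("pics/z0.png",cv2.convertScaleAbs(o,alpha=1.4))
E
```

```text
(no output)
```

View pics/z0.png

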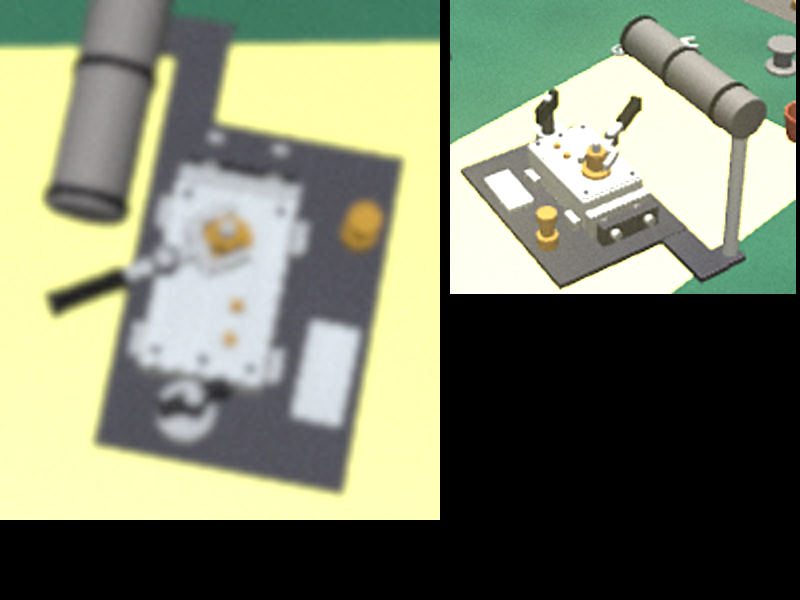

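The zoom shows the following, in crop pixels:
- Plate corners at (95,443), (342,492) and (402,158).
- Cam disc at about (186,410), with the bar from (160,408) to (228,388).
- Handle from (50,302) to (125,278).
- Nut at about (228,232).
- Pipe end at about (86,210).

```bash
python3 - <<'E'
from h import *
c=cam("top")
P=lambda u,v,z: ray(c,(225+(u-1.5)/4,120+(v-1.5)/4),z).round(4)
for n,u,v,z in [("pl1",95,443,.012),("pl2",342,492,.012),("pl3",402,158,.012),("disc",186,410,.056),("bar1",160,406,.122),("bar2",228,386,.122),("h0",50,302,.107),("h1",125,278,.107),("nut",228,226,.11),("hA",180,165,.072),("hB",300,185,.072),("hC",270,388,.072),("hD",145,362,.072),("pipeL",45,200,.26),("pipeR",128,212,.26)]: print(n,P(u,v,z))
d=P(342,492,.012)-P(95,443,.012);e=P(402,158,.012)-P(342,492,.012)
print(np.linalg.norm(d),np.arctan2(d[1],d[0])+np.pi/2,np.linalg.norm(e),np.arctan2(e[1],e[0]))
d=P(300,185,.072)-P(180,165,.072);e=P(300,185,.072)-P(270,388,.072);print(np.linalg.norm(d),np.linalg.norm(e),np.arctan2(d[1],d[0])+np.pi/2,np.arctan2(e[1],e[0]))
E
```

```text
pl1 [0.4312 0.107  0.012 ]
pl2 [ 0.3841 -0.1131  0.012 ]
pl3 [ 0.6931 -0.1785  0.012 ]
disc [0.4535 0.0248 0.056 ]
bar1 [0.4477 0.0459 0.122 ]
bar2 [ 0.4638 -0.011   0.122 ]
h0 [0.5407 0.1391 0.107 ]
h1 [0.5608 0.0751 0.107 ]
nut [ 0.6046 -0.0137  0.11  ]
hA [0.6711 0.0273 0.072 ]
hB [ 0.6512 -0.079   0.072 ]
hC [ 0.4694 -0.0483  0.072 ]
hD [0.4938 0.0597 0.072 ]
pipeL [0.5878 0.1291 0.26  ]
pipeR [0.5774 0.0657 0.26  ]
0.2250831401949067 -0.2108140642940215 0.3158451519336652 -0.20857244165417554
0.10814665968026937 0.18437388643731523 -0.1850639397789633 -0.1672886652312658
```

>>> {"name": "jog_arm", "arguments": {"deltas": "0.27 -0.93 0.08 0 0 -0.27;0.27 -0.93 0.08 0 0 -0.27;0.27 -0.93 0.08 0 0 -0.27;0.27 -0.93 0.08 0 0 -0.27;0.27 -0.93 0.08 0 0 -0.27;0.27 -0.93 0.08 0 0 -0.27;0.27 -0.93 0.08 0 0 -0.27;0.27 -0.93 0.08 0 0 -0.27;0.27 -0.93 0.08 0 0 -0.27;0.27 -0.93 0.08 0 0 -0.27;0.27 -0.93 0.08 0 0 -0.27;0.27 -0.93 0.08 0 0 -0.27;0.27 -0.93 0.08 0 0 -0.27;0.27 -0.93 0.08 0 0 -0.27;0.27 -0.93 0.08 0 0 -0.27;0.27 -0.93 0.08 0 0 -0.27", "gripper": 1}}

```text
time: 2.15
eef_pos: [0.3692, 0.3142, 0.2761]
tcp_rot: [0.419, 0.908, 0.0, 0.0]
contact_force: [1.3, -0.2, 0.3]
opening: 1.001
finger_force: 0.0
```

>>> {"name": "jog_arm", "arguments": {"deltas": "0.27 -0.93 0.08 0 0 -0.27;0.27 -0.93 0.08 0 0 -0.27;0.27 -0.93 0.08 0 0 -0.27;0.27 -0.93 0.08 0 0 -0.27;0.27 -0.93 0.08 0 0 -0.27;0.27 -0.93 0.08 0 0 -0.27;0.27 -0.93 0.08 0 0 -0.27;0.27 -0.93 0.08 0 0 -0.27;0.27 -0.93 0.08 0 0 -0.27;0.27 -0.93 0.08 0 0 -0.27;0.27 -0.93 0.08 0 0 -0.27;0.27 -0.93 0.08 0 0 -0.27;0.27 -0.93 0.08 0 0 -0.27;0.27 -0.93 0.08 0 0 -0.27;0.27 -0.93 0.08 0 0 -0.27;0.27 -0.93 0.08 0 0 -0.27;0 0 0 0 0 0"}}

```text
time: 4.28
eef_pos: [0.4553, 0.0166, 0.3017]
tcp_rot: [0.605, 0.797, 0.0, 0.0]
contact_force: [-0.5, 0.4, 0.1]
opening: 1.0
finger_force: 0.0
```

```bash
python3 - <<'E'
from h import *
w=cam("wrist");t=cam("top")
cv2.imwrite("pics/w1.png",w[0]);cv2.imwrite("pics/t1.png",t[0])
s=get_state();print(s["time"],s["qpos"],s["eef_pos"],s["tcp_rot"],s["contact_force"],s["wrist_torque"])
print(w[1][0,0],-w[2].T@w[3],w[2][2])
import pickle;pickle.dump(w,open("w1.pkl","wb"))
E
```

```text
4.375 [-1.84588937e-01 -2.56027365e-01  2.03247859e+00  3.98280358e-04
  1.36542630e+00 -4.59075191e-01] [0.45497212 0.01778523 0.30148468] [ 6.03749010e-01  7.97174432e-01  1.10686560e-04 -2.14573349e-04] [ 1.26685338 -0.01455717 -0.35265243] [ 0.01328341 -0.02212908 -0.01303877]
355.9243131342004 [0.4359336  0.08871451 0.4251488 ] [ 0.07838274 -0.27851522 -0.95722799]
```

View pics/w1.png

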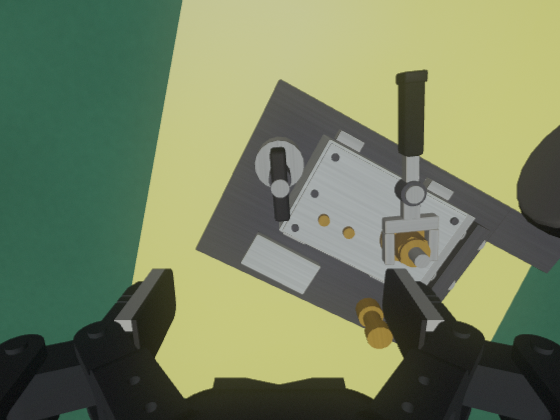

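The wrist view shows the bar from (278,148) to (283,220) with its cap at (279,187). The disc is at about (280,165), the handle runs from (411,72) to (411,155), the pivot is at (414,195) and the nut stem at (422,257). The fence is at the upper right edge of the housing.

```bash
python3 - <<'E'
from h import *
import pickle
w=pickle.load(open("w1.pkl","rb"));g=cv2.cvtColor(w[0],cv2.COLOR_BGR2GRAY)
def box(x0,y0,x1,y1,th):
    m=(g[y0:y1,x0:x1]<th).astype(np.uint8); n,l,s,ce=cv2.connectedComponentsWithStats(m)
    k=1+np.argmax(s[1:,4]); ys,xs=np.nonzero(l==k); r=cv2.minAreaRect(np.c_[xs+x0,ys+y0].astype(np.float32)); return s[k],r
for a in ((255,135,305,235,45),(385,60,440,165,45)): print(box(*a))
P=lambda u,v,z: ray(w,(u,v),z).round(4)
print("cap",P(279.5,187,.125),"cap@.13",P(279.5,187,.13))
print("bar top ends",P(278,150,.122),P(283,219,.122))
print("handle",P(411,73,.107),P(411,155,.107),"far end mid z",P(411,76,.095))
print("pivot",P(414,193,.11),"nutstem",P(424,258,.12),P(404,240,.11))
print("plate",P(279,80,.012),P(197,249,.012))
print("housing top",P(333,140,.072),P(281,231,.072),P(475,216,.072))
print("disc",P(279,165,.056))
a=P(281,231,.072)-P(333,140,.072);b=P(475,216,.072)-P(333,140,.072)
print(np.linalg.norm(a),np.linalg.norm(b),np.arctan2(b[1],b[0]))
E
```

```text
(array([16, 13, 14,  6, 48], dtype=int32), ((277.8641052246094, 149.63294982910156), (13.152946472167969, 4.789802074432373), 8.746162414550781))
(array([14, 84,  5,  5, 13], dtype=int32), ((401.0, 146.0), (4.0, 4.0), 90.0))
cap [0.4564 0.0187 0.125 ] cap@.13 [0.456  0.0199 0.13  ]
bar top ends [0.4467 0.0487 0.122 ] [ 0.4676 -0.0096  0.122 ]
handle [0.5374 0.1388 0.107 ] [0.563  0.0744 0.107 ] far end mid z [0.5421 0.1384 0.095 ]
pivot [0.5774 0.0428 0.11  ] nutstem [ 0.6055 -0.0119  0.12  ] [ 0.5856 -0.0029  0.11  ]
plate [0.4311 0.1081 0.012 ] [ 0.3857 -0.1127  0.012 ]
housing top [0.4978 0.0661 0.072 ] [ 0.4744 -0.0393  0.072 ] [0.6652 0.0312 0.072 ]
disc [0.4542 0.0252 0.056 ]
0.10796629103567466 0.17099932748405766 -0.2055385155455087
```

>>> {"name": "jog_arm", "arguments": {"deltas": "0.08 0.06 -0.8 0 0 0.35;0 0 -1 0 0 0.35;0 0 -1 0 0 0;0 0 -1 0 0 0;0 0 -1 0 0 0;0 0 -1 0 0 0;0 0 -1 0 0 0;0 0 -1 0 0 0;0 0 -1 0 0 0;0 0 -0.98 0 0 0;0 0 0 0 0 0;0 0 0 0 0 0"}}

```text
time: 5.88
eef_pos: [0.4569, 0.0194, 0.106]
tcp_rot: [0.575, 0.818, 0.0, 0.0]
contact_force: [1.2, 0.8, 0.3]
opening: 0.995
finger_force: 0.0
```

>>> {"name": "jog_arm", "arguments": {"deltas": "0 0 0 0 0 0;0 0 0 0 0 0;0 0 0 0 0 0;0 0 0 0 0 0;0 0 0 0 0 0;0 0 0 0 0 0", "gripper": 0, "squeeze": 40}}

```text
time: 6.62
eef_pos: [0.4558, 0.0186, 0.1065]
tcp_rot: [0.575, 0.818, -0.002, -0.001]
contact_force: [-5.4, -1.4, 6.3]
opening: 0.223
finger_force: 38.9
```

```bash
python3 - <<'E'
from h import *
s=get_state();print(s)
E
```

```text
{'time': 6.625, 'qpos': array([-0.18128776, -0.02342426,  2.20767277, -0.00250068,  0.96143262,
       -0.52590869]), 'dq': array([-0.0015029 , -0.00084984, -0.00184132,  0.00106539, -0.0007664 ,
       -0.00048647]), 'joint_efforts': array([ 7.38699418e-01, -2.16772127e+01, -2.46768057e+01,  6.18896149e-01,
       -1.27829231e+00,  7.67026911e-03]), 'eef_pos': array([0.45575226, 0.01856145, 0.10645237]), 'tcp_rot': array([ 0.57480689,  0.8182859 , -0.00178538, -0.00142812]), 'contact_force': array([-5.4160382 , -1.3648647 ,  6.32372326]), 'wrist_torque': array([-0.37066986,  0.97728665,  0.02376124]), 'finger_force': 38.87340724468231, 'opening': 0.22324678832365155}
```

>>> {"name": "jog_arm", "arguments": {"deltas": "-0.04 0 0 0 0 -1;0 0 0 0 0 -1;0 0 0 0 0 -1;0 0 0 0 0 -1;0 0 0 0 0 -1;0 0 0 0 0 -1;0 0 0 0 0 0"}}

```text
time: 7.5
eef_pos: [0.4568, 0.0186, 0.1065]
tcp_rot: [0.791, 0.612, 0.0, 0.001]
contact_force: [1.9, -0.9, 0.7]
opening: 0.221
finger_force: 39.1
```

```bash
cat > s.py <<'E'
from h import *
from scipy.spatial.transform import Rotation as Ro
s=get_state();m=Ro.from_quat(s["tcp_rot"]).as_matrix()
print(s["time"],"p",s["eef_pos"].round(4),"yaw_y",np.arctan2(m[1,1],m[0,1]).round(4),"z",m[:,2].round(3),"F",s["contact_force"].round(2),"T",s["wrist_torque"].round(3),"op",round(s["opening"],3),"ff",round(s["finger_force"],1),"q",s["qpos"].round(2))
E
python3 s.py
```

```text
7.5 p [0.4568 0.0186 0.1065] yaw_y -0.2537 z [ 0.002 -0.001 -1.   ] F [ 1.91 -0.9   0.71] T [-0.265 -0.079  0.042] op 0.221 ff 39.1 q [-0.18 -0.02  2.21 -0.    0.96  0.07]
```

>>> {"name": "jog_arm", "arguments": {"deltas": "0 0 0 0 0 -0.7;0 0 0 0 0 -0.7;0 0 0 0 0 -0.6;0 0 0 0 0 0"}}

```text
time: 8.0
eef_pos: [0.4572, 0.0185, 0.1065]
tcp_rot: [0.848, 0.53, 0.001, 0.001]
contact_force: [3.6, -3.3, -0.0]
opening: 0.219
finger_force: 39.1
```

```bash
python3 s.py
```

```text
8.0 p [0.4572 0.0185 0.1065] yaw_y -0.4525 z [ 0.003 -0.001 -1.   ] F [ 3.56 -3.35 -0.03] T [-0.42  -0.503  0.125] op 0.219 ff 39.1 q [-0.18 -0.02  2.21 -0.    0.95  0.27]
```

>>> {"name": "jog_arm", "arguments": {"deltas": "0 0 0 0 0 -0.7;0 0 0 0 0 -0.7;0 0 0 0 0 -0.1;0 0 0 0 0 0"}}

```text
time: 8.5
eef_pos: [0.4574, 0.0184, 0.1066]
tcp_rot: [0.885, 0.466, 0.001, 0.002]
contact_force: [3.3, -3.3, 0.3]
opening: 0.224
finger_force: 39.1
```

```bash
python3 s.py
```

```text
8.5 p [0.4574 0.0184 0.1066] yaw_y -0.6019 z [ 0.004 -0.002 -1.   ] F [ 3.28 -3.31  0.26] T [-0.407 -0.604  0.208] op 0.224 ff 39.1 q [-0.18 -0.02  2.21 -0.    0.95  0.42]
```

>>> {"name": "jog_arm", "arguments": {"deltas": "0 0 0 0 0 -0.5;0 0 0 0 0 -0.5;0 0 0 0 0 0"}}

```text
time: 8.88
eef_pos: [0.4576, 0.0183, 0.1066]
tcp_rot: [0.907, 0.421, 0.002, 0.002]
contact_force: [4.8, -3.5, -0.9]
opening: 0.22
finger_force: 39.1
```

```bash
python3 s.py
```

```text
8.875 p [0.4576 0.0183 0.1066] yaw_y -0.7013 z [ 0.004 -0.002 -1.   ] F [ 4.77 -3.47 -0.91] T [-0.415 -0.702  0.348] op 0.22 ff 39.1 q [-0.18 -0.02  2.21 -0.    0.95  0.52]
```

>>> {"name": "jog_arm", "arguments": {"deltas": "0 0 0 0 0 -0.5;0 0 0 0 0 -0.3;0 0 0 0 0 0"}}

```text
time: 9.25
eef_pos: [0.4586, 0.019, 0.1065]
tcp_rot: [0.924, 0.383, 0.004, 0.001]
contact_force: [7.7, -1.0, -4.8]
opening: 0.221
finger_force: 40.0
```

```bash
python3 s.py; python3 -c "
from h import *
import pickle
w=cam('wrist');cv2.imwrite('pics/w2.png',w[0]);pickle.dump(w,open('w2.pkl','wb'))"
```

```text
9.25 p [0.4586 0.019  0.1065] yaw_y -0.7852 z [ 0.008  0.    -1.   ] F [ 7.65 -1.01 -4.8 ] T [ 0.015 -1.452 -0.123] op 0.221 ff 40.0 q [-0.18 -0.02  2.21  0.    0.95  0.6 ]
```

View pics/w2.png

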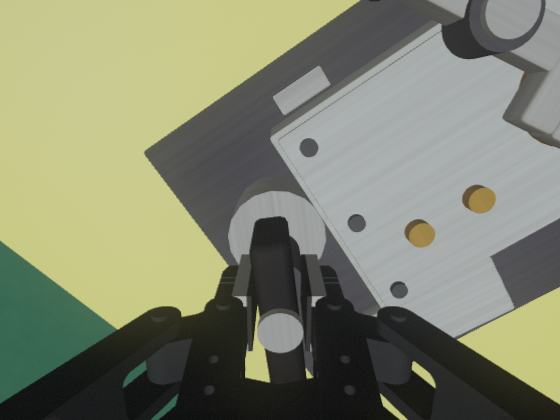

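The wrist view shows the bar running from (270,222) to the cap at (280,333), slightly turned against the pads. The disc centre is at about (277,232). The lobe is on the housing face.

```bash
python3 - <<'E'
from h import *
import pickle
for f,e,cp in (("w1",(278,150),(279.5,187)),("w2",(270,221),(280,333))):
    w=pickle.load(open(f+".pkl","rb")); a=ray(w,e,.122);b=ray(w,cp,.125);print(f,a.round(4),b.round(4),np.linalg.norm((a-b)[:2]),np.arctan2(*(a-b)[1::-1]))
w=pickle.load(open("w2.pkl","rb"))
print("corner",ray(w,(271,138),.072),ray(w,(277,232),.056),"disc")
w=pickle.load(open("w1.pkl","rb"))
E
```

```text
w1 [0.4467 0.0487 0.122 ] [0.4564 0.0187 0.125 ] 0.031573358788581876 1.8837681146521414
w2 [0.483  0.0476 0.122 ] [0.4571 0.0172 0.125 ] 0.03992794926258997 0.8664945948613113
corner [0.49788604 0.06301855 0.072     ] [0.46435411 0.02586242 0.056     ] disc
```

>>> {"name": "jog_arm", "arguments": {"deltas": "0 0 0 0 0 0;0 0 0 0 0 0", "squeeze": 100}}

```text
time: 9.55
eef_pos: [0.4587, 0.0191, 0.1068]
tcp_rot: [0.924, 0.383, 0.004, 0.001]
contact_force: [7.1, -0.4, -3.0]
opening: 0.181
finger_force: 98.0
```

```bash
python3 s.py
```

```text
9.55 p [0.4587 0.0191 0.1068] yaw_y -0.7847 z [ 0.008  0.    -1.   ] F [ 7.08 -0.39 -2.99] T [-0.014 -1.343 -0.123] op 0.181 ff 98.0 q [-0.18 -0.02  2.21  0.    0.95  0.6 ]
```

>>> {"name": "jog_arm", "arguments": {"deltas": "0 0 0 0 0 -0.4;0 0 0 0 0 0;0 0 0 0 0 0"}}

```text
time: 9.93
eef_pos: [0.4587, 0.019, 0.1068]
tcp_rot: [0.931, 0.365, 0.004, 0.002]
contact_force: [5.6, 0.6, -2.6]
opening: 0.181
finger_force: 101.9
```

```bash
python3 s.py
```

```text
9.925 p [0.4587 0.019  0.1068] yaw_y -0.823 z [ 0.008 -0.    -1.   ] F [ 5.63  0.64 -2.57] T [-0.085 -1.414  0.161] op 0.181 ff 101.9 q [-0.18 -0.02  2.21  0.    0.95  0.64]
```

>>> {"name": "jog_arm", "arguments": {"deltas": "0.1 0 0 0 0 -0.4;0 0 0 0 0 0;0 0 0 0 0 0"}}

```text
time: 10.3
eef_pos: [0.4589, 0.019, 0.1067]
tcp_rot: [0.938, 0.347, 0.001, 0.001]
contact_force: [0.2, -0.5, 4.9]
opening: 0.181
finger_force: 107.2
```

```bash
python3 s.py
```

```text
10.3 p [0.4589 0.019  0.1067] yaw_y -0.8626 z [ 0.003 -0.001 -1.   ] F [ 0.18 -0.52  4.93] T [-0.261 -0.667  0.61 ] op 0.181 ff 107.2 q [-0.18 -0.02  2.2  -0.    0.96  0.68]
```

>>> {"name": "jog_arm", "arguments": {"deltas": "0 0 0 0 0 -0.4;0 0 0 0 0 0;0 0 0 0 0 0"}}

```text
time: 10.68
eef_pos: [0.4589, 0.0189, 0.1067]
tcp_rot: [0.945, 0.328, 0.001, 0.001]
contact_force: [0.3, -0.5, 5.2]
opening: 0.182
finger_force: 108.2
```

```bash
python3 s.py;  python3 -c "
from h import *
import pickle
w=cam('wrist');cv2.imwrite('pics/w3.png',w[0]);pickle.dump(w,open('w3.pkl','wb'))"
```

```text
10.675 p [0.4589 0.0189 0.1067] yaw_y -0.9031 z [ 0.003 -0.001 -1.   ] F [ 0.32 -0.55  5.18] T [-0.311 -0.793  0.528] op 0.182 ff 108.2 q [-0.18 -0.02  2.2  -0.    0.96  0.72]
```

View pics/w3.png

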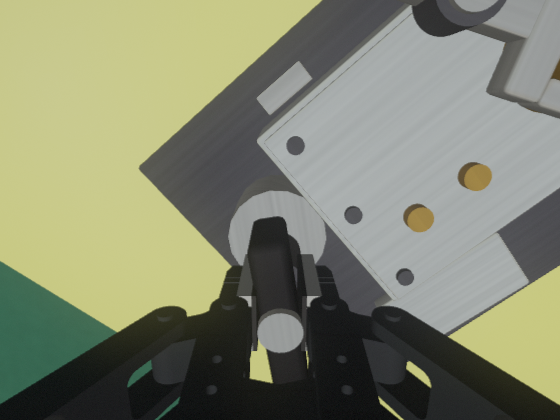

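The bar sits in the pads as before, at (270,222)–(280,333). The brass dots are now at (419,218) and (475,177), and the disc is still against the housing. I'll measure how far the housing moved from those dots.

```bash
cat > dots.py <<'E'
from h import *
import pickle,sys
yn=np.array([.979,-.204]);xn=np.array([-.204,-.979])
def dots(w):
    h=cv2.cvtColor(w[0],cv2.COLOR_BGR2HSV); m=cv2.inRange(h,(8,120,90),(24,255,255))
    n,l,s,c=cv2.connectedComponentsWithStats(m)
    return [(tuple(c[i].round(1)),s[i,4],ray(w,c[i],.075)) for i in range(1,n) if s[i,4]>40]
for f in sys.argv[1:]:
    w=pickle.load(open(f+".pkl","rb"))
    for uv,a,p in dots(w): print(f,uv,a,"yn %.4f xn %.4f"%(p[:2]@yn,p[:2]@xn))
E
python3 dots.py w1 w2 w3
```

```text
w1 (np.float64(323.6), np.float64(220.0)) 93 yn 0.5057 xn -0.0905
w1 (np.float64(348.6), np.float64(232.6)) 88 yn 0.5359 xn -0.0903
w1 (np.float64(409.8), np.float64(245.8)) 670 yn 0.6013 xn -0.1073
w1 (np.float64(373.4), np.float64(323.5)) 1098 yn 0.6176 xn -0.0078
w2 (np.float64(481.1), np.float64(200.0)) 531 yn 0.5392 xn -0.0880
w2 (np.float64(421.2), np.float64(234.7)) 484 yn 0.5088 xn -0.0879
w3 (np.float64(477.0), np.float64(177.1)) 564 yn 0.5397 xn -0.0876
w3 (np.float64(419.9), np.float64(219.1)) 505 yn 0.5093 xn -0.0874
```

```bash
cat > fen.py <<'E'
from h import *
yn=np.array([.979,-.204,0]);nut=np.array([.6055,-.0119,0])
a=cv2.imread("pics/scene0.png");fr=[cam("scene") for _ in range(4)];c=fr[0];b=np.mean([f[0].astype(float) for f in fr],0)
cv2.imwrite("pics/sceneN.png",b)
g=lambda i:cv2.cvtColor(np.clip(i,0,255).astype(np.uint8),cv2.COLOR_BGR2GRAY).astype(np.float32)
A,B=g(a),g(b)
fc=nut+yn*.052
for n,p in (("fence back/top",fc+[0,0,.045]),("housing top",nut+yn*-.06+[0,0,.072]),("fixed post foot",nut+yn*.17+[.0,.06,.012]),("coupler",np.array([.635,-.125,.03]))):
    u,v=proj(c,p).round().astype(int); d=(proj(c,p+yn*.001)-proj(c,p));h=14 if n[0]=="f" else 20
    s,r=cv2.phaseCorrelate(A[v-h:v+h,u-h:u+h],B[v-h:v+h,u-h:u+h],cv2.createHanningWindow((2*h,2*h),cv2.CV_32F))
    s=np.array(s);print(n,u,v,"shift",s.round(2),"resp %.2f"%r,"px/mm",d.round(3),"mm %.2f"%(s@d/(d@d)))
o=np.hstack([cv2.resize(x[220:300,240:340],None,fx=4,fy=4,interpolation=cv2.INTER_CUBIC) for x in (a,np.clip(b,0,255).astype(np.uint8))]);cv2.imwrite("pics/cmp.png",o)
E
python3 fen.py
```

```text
fence back/top 295 267 shift [-0.12  0.08] resp 0.98 px/mm [0.175 0.171] mm -0.13
housing top 276 243 shift [0.24 0.58] resp 0.94 px/mm [0.16  0.154] mm 2.61
fixed post foot 329 287 shift [-0.03  0.  ] resp 0.99 px/mm [0.194 0.183] mm -0.08
coupler 267 283 shift [-0.01 -0.02] resp 1.01 px/mm [0.166 0.182] mm -0.07[ WARN:0@1.573] global loadsave.cpp:1063 imwrite_ Unsupported depth image for selected encoder is fallbacked to CV_8U.
```

View pics/cmp.png

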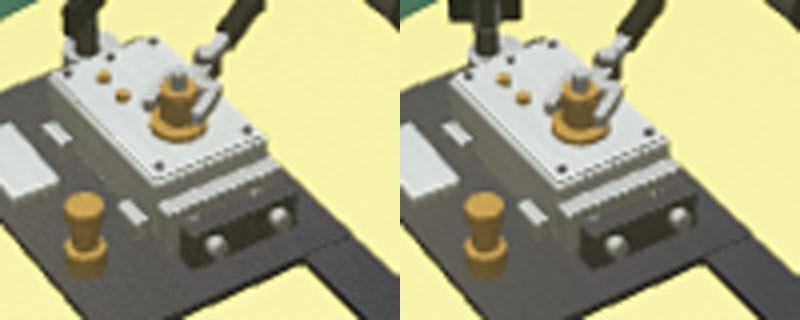

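The housing has moved about 2.6 mm since the start and the fence not measurably, so I'll keep turning in small steps. The light fence bar in the crops is at (160–280, 165–215).

>>> {"name": "jog_arm", "arguments": {"deltas": "0 0 0 0 0 -0.5;0 0 0 0 0 0;0 0 0 0 0 0"}}

```text
time: 11.3
eef_pos: [0.459, 0.0188, 0.1067]
tcp_rot: [0.953, 0.304, 0.001, 0.001]
contact_force: [0.5, -0.9, 5.0]
opening: 0.182
finger_force: 109.3
```

```bash
python3 s.py; python3 fen.py 2>/dev/null
```

```text
11.3 p [0.459  0.0188 0.1067] yaw_y -0.9526 z [ 0.003 -0.001 -1.   ] F [ 0.52 -0.89  5.  ] T [-0.427 -0.825  0.567] op 0.182 ff 109.3 q [-0.18 -0.02  2.2  -0.    0.95  0.77]
fence back/top 295 267 shift [-0.09  0.08] resp 0.81 px/mm [0.175 0.171] mm -0.02
housing top 276 243 shift [0.35 0.65] resp 0.96 px/mm [0.16  0.154] mm 3.15
fixed post foot 329 287 shift [ 0.06 -0.02] resp 0.94 px/mm [0.194 0.183] mm 0.12
coupler 267 283 shift [-0.07  0.03] resp 0.99 px/mm [0.166 0.182] mm -0.10
```

>>> {"name": "jog_arm", "arguments": {"deltas": "0 0 0 0 0 -0.5;0 0 0 0 0 0;0 0 0 0 0 0"}}

```text
time: 11.88
eef_pos: [0.4591, 0.0186, 0.1067]
tcp_rot: [0.96, 0.28, 0.001, 0.001]
contact_force: [1.3, -0.8, 5.9]
opening: 0.18
finger_force: 110.2
```

```bash
python3 s.py; python3 fen.py 2>/dev/null; python3 -c "
from h import *
import pickle
w=cam('wrist');cv2.imwrite('pics/w4.png',w[0]);pickle.dump(w,open('w4.pkl','wb'))"; python3 dots.py w4
```

```text
11.875 p [0.4591 0.0186 0.1067] yaw_y -1.0023 z [ 0.003 -0.001 -1.   ] F [ 1.26 -0.85  5.89] T [-0.514 -0.855  0.643] op 0.18 ff 110.2 q [-0.18 -0.02  2.2  -0.    0.95  0.82]
fence back/top 295 267 shift [-0.05  0.43] resp 0.88 px/mm [0.175 0.171] mm 1.08
housing top 276 243 shift [0.35 0.76] resp 0.95 px/mm [0.16  0.154] mm 3.51
fixed post foot 329 287 shift [ 0.02 -0.08] resp 0.97 px/mm [0.194 0.183] mm -0.15
coupler 267 283 shift [-0.01  0.02] resp 1.00 px/mm [0.166 0.182] mm 0.04
w4 (np.float64(552.1), np.float64(13.4)) 54 yn 0.5969 xn -0.1104
w4 (np.float64(549.6), np.float64(28.0)) 179 yn 0.5933 xn -0.1066
w4 (np.float64(470.1), np.float64(157.1)) 594 yn 0.5402 xn -0.0877
w4 (np.float64(416.3), np.float64(205.1)) 517 yn 0.5098 xn -0.0874
```

```bash
cat > prof.py <<'E'
from h import *
yn=np.array([.979,-.204,0]);xn=np.array([-.204,-.979,0]);nut=np.array([.6055,-.0119,0])
fr=[cam("scene") for _ in range(5)];c=fr[0]
A=cv2.cvtColor(cv2.imread("pics/scene0.png"),cv2.COLOR_BGR2GRAY).astype(np.float32)
B=np.mean([cv2.cvtColor(f[0],cv2.COLOR_BGR2GRAY).astype(np.float32) for f in fr],0)
def prof(I,z,xr,s):
    P=np.array([[proj(c,nut+yn*a+xn*x+[0,0,z]) for a in s] for x in xr],np.float32)
    return cv2.remap(I,P[...,0],P[...,1],cv2.INTER_CUBIC).mean(0)
for n,z,lo,hi in (("fence",.052,.02,.09),("housing",.072,.02,.075)):
    s=np.arange(lo,hi,.0005);xr=np.arange(-.04,.041,.002)
    a,b=prof(A,z,xr,s),prof(B,z,xr,s)
    print(n,"prof a",a[::6].astype(int));print(n,"prof b",b[::6].astype(int))
    for I,p in (("a",a),("b",b)):
        d=np.gradient(p);
        out=[]
        for sg in (1,-1):
            e=np.clip(sg*d,0,None); k=np.argmax(e); q=slice(max(k-8,0),k+9); out.append("%+d: %.2f mm (h%.1f)"%(sg,(e[q]*s[q]).sum()/e[q].sum()*1e3,e[k]))
        print(n,I,out)
E
python3 prof.py
```

```text
fence prof a [171 188 165 122 103 102 101 100 134 183 200 199 205 185 128  94  89  97
 100  94  88  86  88  90]
fence prof b [212 173 179 177 133 106  99  98 116 167 197 200 203 201 153 104  89  91
  93  91  87  87  88  90]
fence a ['+1: 44.76 mm (h9.2)', '-1: 60.87 mm (h9.9)']
fence b ['+1: 45.97 mm (h9.3)', '-1: 62.20 mm (h10.1)']
housing prof a [217 212 209 210 218 222 187 175 186 148 112 101 103 100 112 162 196 200
 202]
housing prof b [210 219 215 208 207 215 225 198 169 185 160 118 101  99 102 138 185 200
 199]
housing a ['+1: 64.27 mm (h9.2)', '-1: 47.16 mm (h7.9)']
housing b ['+1: 65.74 mm (h8.9)', '-1: 51.02 mm (h8.4)']
```

The edge profile shows that the fence gave about 1.25 mm. Both of its edges agree and the thickness comes out at 16.1 mm. I'll ease back 0.05 rad and re-measure.

>>> {"name": "jog_arm", "arguments": {"deltas": "0 0 0 0 0 0.5;0 0 0 0 0 0;0 0 0 0 0 0"}}

```text
time: 12.75
eef_pos: [0.4591, 0.0187, 0.1067]
tcp_rot: [0.953, 0.303, 0.001, 0.001]
contact_force: [1.8, -0.8, 5.9]
opening: 0.18
finger_force: 104.3
```

```bash
python3 s.py; python3 prof.py | grep -v prof
```

```text
12.75 p [0.4591 0.0187 0.1067] yaw_y -0.9549 z [ 0.003 -0.001 -1.   ] F [ 1.82 -0.85  5.94] T [-0.448 -0.851  0.369] op 0.18 ff 104.3 q [-0.18 -0.02  2.2  -0.    0.95  0.77]
 100  94  88  86  88  90]
  96  92  88  87  88  90]
fence a ['+1: 44.76 mm (h9.2)', '-1: 60.87 mm (h9.9)']
fence b ['+1: 45.67 mm (h9.1)', '-1: 61.86 mm (h10.1)']
 202]
 200]
housing a ['+1: 64.27 mm (h9.2)', '-1: 47.16 mm (h7.9)']
housing b ['+1: 65.12 mm (h9.0)', '-1: 50.89 mm (h8.5)']
```

>>> {"name": "jog_arm", "arguments": {"deltas": "0 0 0 0 0 0;0 0 0 0 0 0;0 0 0 0 0 0;0 0 0 0 0 0;0 0 0.5 0 0 0;0 0 1 0 0 0;0 0 1 0 0 0;0 0 1 0 0 0;0 0 1 0 0 0;0 0 0 0 0 0", "gripper": 1}}

```text
time: 14.25
eef_pos: [0.4593, 0.0189, 0.1984]
tcp_rot: [0.953, 0.303, 0.002, 0.001]
contact_force: [-0.2, 0.4, -0.0]
opening: 0.999
finger_force: 0.0
```

```bash
python3 s.py; python3 prof.py | grep -v prof;python3 -c "
from h import *
import pickle
w=cam('wrist');cv2.imwrite('pics/w5.png',w[0]);pickle.dump(w,open('w5.pkl','wb'))"
```

```text
14.25 p [0.4593 0.0189 0.1984] yaw_y -0.955 z [ 0.005 -0.001 -1.   ] F [-0.17  0.38 -0.01] T [ 0.012  0.015 -0.068] op 0.999 ff 0.0 q [-0.18 -0.16  2.14  0.    1.15  0.77]
 100  94  88  86  88  90]
  99  93  88  87  88  90]
fence a ['+1: 44.76 mm (h9.2)', '-1: 60.87 mm (h9.9)']
fence b ['+1: 44.93 mm (h9.1)', '-1: 61.33 mm (h9.9)']
 202]
 201]
housing a ['+1: 64.27 mm (h9.2)', '-1: 47.16 mm (h7.9)']
housing b ['+1: 64.59 mm (h9.1)', '-1: 50.69 mm (h8.2)']
```

View pics/w5.png

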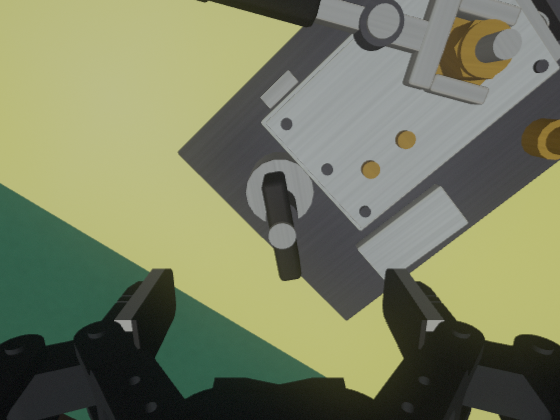

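The bar now runs from (273,180) through the cap at (282,236) to (290,275), skewed against the pads. The fence relaxed to about 0.3 mm on release. I'll measure the bar angle, check whether it is creeping, and re-grip.

```bash
python3 prof.py | grep fence | grep -v prof; python3 - <<'E'
from h import *
import pickle
w=pickle.load(open("w5.pkl","rb"))
a=ray(w,(274,176),.122);b=ray(w,(290.5,275),.122);print(a.round(4),b.round(4),np.linalg.norm(a-b),"ang",np.arctan2(*(a-b)[1::-1]),"mid",(a+b)/2,"cap",ray(w,(282,236),.126))
g=cv2.cvtColor(w[0],cv2.COLOR_BGR2GRAY)
for v in (180,190,200,210,250,260,270): print(v,g[v,262:306:2])
E
```

```text
fence a ['+1: 44.76 mm (h9.2)', '-1: 60.87 mm (h9.9)']
fence b ['+1: 44.92 mm (h9.2)', '-1: 61.31 mm (h9.9)']
[0.4829 0.0411 0.122 ] [ 0.4382 -0.0026  0.122 ] 0.06249952970165006 ang 0.7740329437985174 mid [0.46051697 0.01924718 0.122     ] cap [0.45730087 0.01742262 0.126     ]
180 [127  35  32  34  34  32  34  34  36  35  35  33 136 146 146 145 145 145
 142 148 145 147]
190 [ 65  47  55  57  54  54  54  53  55  54  48  37  35 116 146 145 146 145
 142 142 146 144]
200 [142  66  46  56  56  56  54  54  54  52  53  46  39  33  41  42  43 136
 144 142 142 144]
210 [139 142  67  48  55  54  54  54  53  52  53  50  44  40  33  72  72  58
 140 144 142 144]
250 [180 181 181 181 180 180  86  53  56  55  55  54  52  53  51  47  43  39
  60  75  77  75]
260 [180 181 180 181 181 180 181  87  54  55  55  54  54  53  52  51  50  44
  39  70  74  74]
270 [180 180 180 180 180 180 180 180  87  54  55  56  54  55  53  54  51  49
  46  44  78  75]
```

>>> {"name": "jog_arm", "arguments": {"deltas": "0 0 -0.6 0 0 0.8;0 0 -1 0 0 0.8;0 0 -1 0 0 0;0 0 -1 0 0 0;0 0 -1 0 0 0;0 0 0 0 0 0"}}

```text
time: 15.55
eef_pos: [0.4567, 0.0193, 0.1023]
tcp_rot: [0.926, 0.378, -0.002, -0.001]
contact_force: [-0.7, 0.6, 0.2]
opening: 1.002
finger_force: 0.0
```

>>> {"name": "jog_arm", "arguments": {"deltas": "0 0 0 0 0 0;0 0 0 0 0 0;0 0 0 0 0 0;0 0 0 0 0 0;0 0 0 0 0 0;0 0 0 0 0 0", "gripper": 0, "squeeze": 120}}

```text
time: 16.3
eef_pos: [0.4587, 0.0188, 0.1052]
tcp_rot: [0.926, 0.378, 0.0, 0.001]
contact_force: [-1.5, -1.5, 6.3]
opening: 0.177
finger_force: 117.8
```

```bash
python3 s.py
```

```text
16.3 p [0.4587 0.0188 0.1052] yaw_y -0.7945 z [ 0.001 -0.001 -1.   ] F [-1.52 -1.53  6.35] T [-0.132  0.277  0.016] op 0.177 ff 117.8 q [-0.18 -0.02  2.2  -0.    0.95  0.61]
```

>>> {"name": "jog_arm", "arguments": {"deltas": "0 0 0 0 0 -0.4;0 0 0 0 0 -0.4;0 0 0 0 0 0;0 0 0 0 0 0"}}

```text
time: 16.8
eef_pos: [0.4589, 0.0186, 0.1052]
tcp_rot: [0.94, 0.342, 0.0, 0.001]
contact_force: [-0.9, -1.3, 6.5]
opening: 0.174
finger_force: 118.0
```

```bash
python3 s.py; python3 prof.py | grep -v prof|grep b
```

```text
16.8 p [0.4589 0.0186 0.1052] yaw_y -0.8727 z [ 0.002 -0.002 -1.   ] F [-0.88 -1.33  6.53] T [-0.194  0.254  0.319] op 0.174 ff 118.0 q [-0.18 -0.02  2.2  -0.    0.95  0.69]
fence b ['+1: 45.73 mm (h9.1)', '-1: 61.85 mm (h10.1)']
housing b ['+1: 65.14 mm (h9.0)', '-1: 50.90 mm (h8.5)']
```

>>> {"name": "jog_arm", "arguments": {"deltas": "0 0 0 0 0 -0.4;0 0 0 0 0 -0.3;0 0 0 0 0 0;0 0 0 0 0 0"}}

```text
time: 17.55
eef_pos: [0.4589, 0.0185, 0.1052]
tcp_rot: [0.951, 0.31, 0.001, 0.001]
contact_force: [-1.1, -1.3, 6.0]
opening: 0.178
finger_force: 117.9
```

```bash
python3 s.py; python3 prof.py | grep -v prof|grep b
```

```text
17.55 p [0.4589 0.0185 0.1052] yaw_y -0.9412 z [ 0.002 -0.002 -1.   ] F [-1.15 -1.31  5.97] T [-0.244  0.176  0.592] op 0.178 ff 117.9 q [-0.18 -0.02  2.2  -0.    0.95  0.76]
fence b ['+1: 45.99 mm (h9.4)', '-1: 62.31 mm (h10.2)']
housing b ['+1: 65.77 mm (h9.0)', '-1: 51.05 mm (h8.4)']
```

>>> {"name": "jog_arm", "arguments": {"deltas": "0 0 0 0 0 0.4;0 0 0 0 0 0.3;0 0 0 0 0 0;0 0 0 0 0 0"}}

```text
time: 18.3
eef_pos: [0.4589, 0.0186, 0.1052]
tcp_rot: [0.94, 0.342, 0.001, 0.001]
contact_force: [-1.5, -1.1, 6.2]
opening: 0.176
finger_force: 118.1
```

```bash
python3 s.py; python3 prof.py | grep -v prof|grep b
```

```text
18.3 p [0.4589 0.0186 0.1052] yaw_y -0.873 z [ 0.002 -0.002 -1.   ] F [-1.49 -1.1   6.2 ] T [-0.179  0.219  0.332] op 0.176 ff 118.1 q [-0.18 -0.02  2.2  -0.    0.95  0.69]
fence b ['+1: 45.76 mm (h9.3)', '-1: 61.88 mm (h10.0)']
housing b ['+1: 65.26 mm (h9.1)', '-1: 51.03 mm (h8.1)']
```

The knob is elastic up to about 0.64 N m and slips beyond that, so the resting state is the zero-torque point. I'll turn past the slip point, then unload to zero torque and read the fence there.

>>> {"name": "jog_arm", "arguments": {"deltas": "0 0 0 0 0 -0.6;0 0 0 0 0 -0.6;0 0 0 0 0 -0.5;0 0 0 0 0 0;0 0 0 0 0 0"}}

```text
time: 19.18
eef_pos: [0.4591, 0.0182, 0.1052]
tcp_rot: [0.965, 0.262, 0.001, 0.002]
contact_force: [-1.4, -2.2, 5.6]
opening: 0.178
finger_force: 118.1
```

```bash
python3 s.py
```

```text
19.175 p [0.4591 0.0182 0.1052] yaw_y -1.0407 z [ 0.002 -0.003 -1.   ] F [-1.36 -2.23  5.58] T [-0.46   0.081  0.776] op 0.178 ff 118.1 q [-0.18 -0.02  2.2  -0.    0.95  0.86]
```

>>> {"name": "jog_arm", "arguments": {"deltas": "0 0 0 0 0 0.6;0 0 0 0 0 0.6;0 0 0 0 0 0.4;0 0 0 0 0 0;0 0 0 0 0 0"}}

```text
time: 19.8
eef_pos: [0.4589, 0.0185, 0.1052]
tcp_rot: [0.942, 0.336, 0.001, 0.001]
contact_force: [-1.4, -1.9, 6.5]
opening: 0.178
finger_force: 118.2
```

```bash
python3 s.py; python3 prof.py | grep -v prof|grep b
```

```text
19.8 p [0.4589 0.0185 0.1052] yaw_y -0.8849 z [ 0.002 -0.001 -1.   ] F [-1.4  -1.92  6.47] T [-0.366  0.264  0.126] op 0.178 ff 118.2 q [-0.18 -0.02  2.2  -0.    0.95  0.7 ]
fence b ['+1: 45.66 mm (h9.0)', '-1: 61.82 mm (h10.2)']
housing b ['+1: 65.08 mm (h8.9)', '-1: 51.14 mm (h8.4)']
```

>>> {"name": "jog_arm", "arguments": {"deltas": "0 0 0 0 0 0;0 0 0 0 0 0;0 0 0 0 0 0;0 0 0 0 0 0;0 0 1 0 0 0;0 0 1 0 0 0;0 0 1 0 0 1;0 0 1 0 0 1;0 0 1 0 0 1;0 0 1 0 0 1;0 0 1 0 0 1;0 0 1 0 0 1;0 0 1 0 0 1;0 0 1 0 0 1;0 0 0 0 0 1;0 0 0 0 0 1;0 0 0 0 0 1;0 0 0 0 0 1;0 0 0 0 0 0", "gripper": 1}}

```text
time: 22.42
eef_pos: [0.458, 0.0191, 0.3037]
tcp_rot: [0.588, 0.809, -0.0, -0.0]
contact_force: [0.7, 0.3, -0.3]
opening: 0.998
finger_force: 0.0
```

```bash
python3 s.py; python3 prof.py | grep -v prof|grep b;python3 -c "
from h import *
import pickle
w=cam('wrist');cv2.imwrite('pics/w6.png',w[0]);pickle.dump(w,open('w6.pkl','wb'))"
```

```text
22.425 p [0.458  0.0191 0.3037] yaw_y 0.3139 z [-0.  0. -1.] F [ 0.7   0.29 -0.34] T [-0.001 -0.018 -0.006] op 0.998 ff 0.0 q [-0.18 -0.25  2.02  0.    1.37 -0.49]
fence b ['+1: 45.66 mm (h9.0)', '-1: 61.82 mm (h10.1)']
housing b ['+1: 65.09 mm (h9.0)', '-1: 51.14 mm (h8.4)']
```

View pics/w6.png

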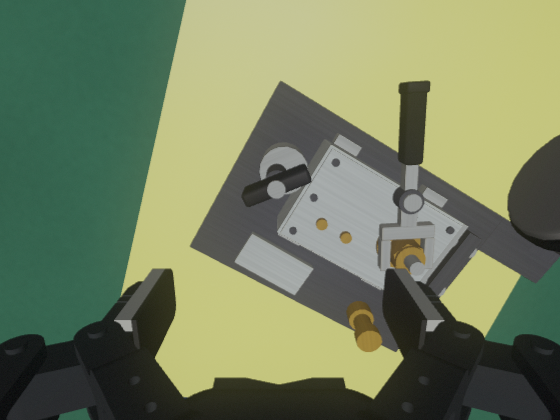

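The clamp holds with the fence given about 0.9 mm after release. The picture shows the handle's top face from (414,83) to (411,162), the pivot at (412,202) and the pipe end at the right edge.

```bash
python3 - <<'E'
from h import *
import pickle
w=pickle.load(open("w6.pkl","rb"));g=cv2.cvtColor(w[0],cv2.COLOR_BGR2GRAY)
yn=np.array([.979,-.204,0]);xn=np.array([-.204,-.979,0])
m=((g<75)).astype(np.uint8)
pts=[]
for v in range(90,160,5):
    r=np.nonzero(m[v,390:440])[0]; u=390+(r.min()+r.max())/2
    # left edge of dark is top-face edge; report both
    pts.append((v,390+r.min(),390+r.max()))
print(pts)
L=[ray(w,(p[1],p[0]),.107) for p in pts];R=[ray(w,(p[2],p[0]),.107) for p in pts]
for n,S in (("L",L),("R",R)):
    S=np.array(S,np.float32);vx,vy,x0,y0=cv2.fitLine(S[:,:2],cv2.DIST_L2,0,.001,.001).ravel();print(n,"ang",np.arctan2(vy,vx)%np.pi,x0,y0)
e=ray(w,(414,82),.107);i=ray(w,(411,163),.107);nut=ray(w,(416,265),.12);pv=ray(w,(412,199),.112)
print("end",e,"inner",i,np.linalg.norm(e-i),"pivot",pv,"nut",nut,np.linalg.norm((e-nut)[:2]),np.linalg.norm((pv-nut)[:2]))
for q in(e,i,pv):print(np.arctan2(*(q-nut)[1::-1]))
E
```

```text
[(90, np.int64(399), np.int64(428)), (95, np.int64(401), np.int64(426)), (100, np.int64(401), np.int64(425)), (105, np.int64(401), np.int64(425)), (110, np.int64(401), np.int64(425)), (115, np.int64(401), np.int64(424)), (120, np.int64(400), np.int64(424)), (125, np.int64(400), np.int64(424)), (130, np.int64(400), np.int64(423)), (135, np.int64(400), np.int64(423)), (140, np.int64(399), np.int64(423)), (145, np.int64(399), np.int64(422)), (150, np.int64(399), np.int64(422)), (155, np.int64(397), np.int64(422))]
L ang 1.9427898 0.54319996 0.10414668
R ang 1.9240638 0.5633538 0.11069261
end [0.5410206 0.139039  0.107    ] inner [0.56712934 0.07455637 0.107     ] 0.06956778308375583 pivot [0.57967114 0.04446723 0.112     ] nut [ 0.60642758 -0.01287825  0.12      ] 0.16539928337758372 0.06328041550387707
1.9773529717750868
1.9931998683503496
2.0073548971808672
```

>>> {"name": "jog_arm", "arguments": {"deltas": "0 0 0 0 0 0.8;0.1 0.9 -0.2 -0.6 -0.25 0;0.1 0.9 -0.2 -0.6 -0.25 0;0.1 0.9 -0.2 -0.6 -0.25 0;0.1 0.9 -0.2 -0.6 -0.25 0;0.1 0.9 -0.2 -0.6 -0.25 0;0.1 0.9 -0.2 -0.6 -0.25 0;0.1 0.9 -0.2 -0.6 -0.25 0;0.1 0.9 -0.2 -0.6 -0.25 0;0.6 0 -0.8 0 0 0;0.6 0 -0.8 0 0 0;0.6 0 -0.8 0 0 0;0.6 0 -0.9 0 0 0;0.6 0 -1 0 0 0;0 0 0 0 0 0;0 0 0 0 0 0", "gripper": 0.55}}

```text
time: 24.72
eef_pos: [0.5341, 0.1631, 0.1865]
tcp_rot: [0.536, 0.804, -0.142, 0.214]
contact_force: [0.4, 0.5, 0.2]
opening: 0.549
finger_force: 0.0
```

```bash
python3 s.py;python3 -c "
from h import *
import pickle
w=cam('wrist');cv2.imwrite('pics/w7.png',w[0]);pickle.dump(w,open('w7.pkl','wb'))"
```

```text
24.725 p [0.5341 0.1631 0.1865] yaw_y 0.3948 z [ 0.191 -0.459 -0.868] F [0.4  0.54 0.21] T [ 0.243  0.138 -0.024] op 0.549 ff 0.0 q [ 0.32  0.13  1.94 -0.59  1.1   0.21]
```

View pics/w7.png

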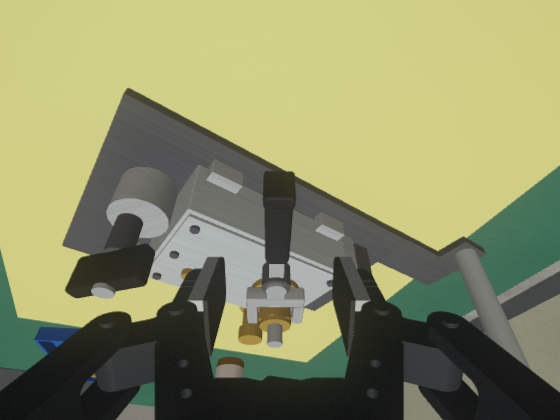

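The handle is centred between the open fingers at columns 277–279, with the fingers at 224 and 335, and parallel to the tool. I'll go in along the tool axis.

>>> {"name": "jog_arm", "arguments": {"deltas": "0.2 -0.47 -0.89 0 0 0;0.2 -0.47 -0.89 0 0 0;0.2 -0.47 -0.89 0 0 0;0.2 -0.47 -0.89 0 0 0;0.2 -0.47 -0.89 0 0 0;0 0 0 0 0 0;0 0 0 0 0 0"}}

```text
time: 25.65
eef_pos: [0.5544, 0.1161, 0.0972]
tcp_rot: [0.536, 0.804, -0.142, 0.214]
contact_force: [-0.6, -0.2, 0.0]
opening: 0.552
finger_force: 0.0
```

```bash
python3 s.py; cat > arc.py <<'E'
# rows for turning the TCP about the nut axis: total angle, n rows
import sys,numpy as np
from h import *
p=get_state()["eef_pos"];nut=np.array([.609,-.0126]);tot=float(sys.argv[1]);n=int(sys.argv[2]);cx=nut
r=p[:2]-cx;print("r",np.hypot(*r),"ang",np.arctan2(r[1],r[0]))
for i in range(n):
    a,b=-tot*i/n,-tot*(i+1)/n
    R=lambda t:np.array([[np.cos(t),-np.sin(t)],[np.sin(t),np.cos(t)]])
    d=(R(b)@r-R(a)@r)/.02;print("%.2f %.2f 0 0 0 %.2f"%(d[0],d[1],-tot/n/.1))
E
python3 arc.py .5 10
```

```text
25.65 p [0.5544 0.1161 0.0972] yaw_y 0.3949 z [ 0.192 -0.459 -0.868] F [-0.64 -0.21  0.01] T [ 0.208  0.112 -0.022] op 0.552 ff 0.0 q [ 0.23  0.25  1.99 -0.66  0.92  0.25]
r 0.13977756292225224 ang 1.9718996576423466
0.32 0.13 0 0 0 -0.50
0.33 0.11 0 0 0 -0.50
0.34 0.10 0 0 0 -0.50
0.34 0.08 0 0 0 -0.50
0.34 0.06 0 0 0 -0.50
0.35 0.04 0 0 0 -0.50
0.35 0.03 0 0 0 -0.50
0.35 0.01 0 0 0 -0.50
0.35 -0.01 0 0 0 -0.50
0.35 -0.03 0 0 0 -0.50
```

>>> {"name": "jog_arm", "arguments": {"deltas": "0.32 0.13 0 0 0 -0.5;0.33 0.11 0 0 0 -0.5;0.34 0.1 0 0 0 -0.5;0.34 0.08 0 0 0 -0.5;0.34 0.06 0 0 0 -0.5;0.35 0.04 0 0 0 -0.5;0.35 0.03 0 0 0 -0.5;0.35 0.01 0 0 0 -0.5;0 0 0 0 0 0"}}

```text
time: 26.78
eef_pos: [0.6096, 0.1274, 0.097]
tcp_rot: [0.686, 0.681, -0.182, 0.181]
contact_force: [0.8, -0.5, -0.0]
opening: 0.549
finger_force: 0.0
```

```bash
python3 s.py; python3 arc.py .4 10
```

```text
26.775 p [0.6096 0.1274 0.097 ] yaw_y -0.0058 z [-0.002 -0.496 -0.868] F [ 0.79 -0.48 -0.03] T [ 0.315 -0.053 -0.008] op 0.549 ff 0.0 q [ 0.22  0.44  1.74 -0.56  1.15  0.51]
r 0.13996364673200304 ang 1.566657729187653
0.28 -0.01 0 0 0 -0.40
0.28 -0.02 0 0 0 -0.40
0.28 -0.03 0 0 0 -0.40
0.28 -0.04 0 0 0 -0.40
0.28 -0.05 0 0 0 -0.40
0.27 -0.06 0 0 0 -0.40
0.27 -0.07 0 0 0 -0.40
0.27 -0.08 0 0 0 -0.40
0.26 -0.09 0 0 0 -0.40
0.26 -0.10 0 0 0 -0.40
```

```bash
cat > hd.py <<'E'
from h import *
w=cam("wrist");g=cv2.cvtColor(w[0],cv2.COLOR_BGR2GRAY)
for v in range(150,330,12):
    r=g[v,190:370]<62; e=np.flatnonzero(np.diff(np.r_[0,r.astype(int),0])); print(v,[(190+int(a),190+int(b)) for a,b in zip(e[::2],e[1::2]) if b-a>5])
E
python3 hd.py; python3 -c "
import cv2;g=cv2.cvtColor(cv2.imread('pics/w7.png'),6)
for v in (186,210,246): print(v,g[v,190:370:6])"
```

```text
150 []
162 []
174 []
186 []
198 []
210 [(201, 208), (209, 218), (219, 225), (238, 247)]
222 []
234 [(215, 267)]
246 [(213, 269)]
258 [(210, 268), (334, 340)]
270 [(192, 202), (208, 269), (334, 345), (357, 366)]
282 [(190, 196), (206, 270), (333, 349), (362, 370)]
294 [(204, 272), (332, 354)]
306 [(190, 196), (204, 274), (334, 355), (362, 370)]
318 [(190, 221), (225, 275), (337, 370)]
186 [113 110 112 108 109 163 169 164 161 101  85  85  88  44  46  44  47  48
  87  68  65 194 199 199 199 199 199 199 199 200]
210 [175 109 110 113 112 113 110 110 111 110 110 112 110  47  51  50  49  53
  85  87  89  87  88  90  91  89  89  66  70 199]
246 [182 179 180 178 179 174 178 179 179 179 178 179 165  51  51  49  47 112
 112 110 110 108 112 110 110 111  99  98  57  83]
```

The handle now lies against the trailing (left) pad, so it is being pushed. I'll continue in steps and watch the force.

>>> {"name": "jog_arm", "arguments": {"deltas": "0.28 -0.01 0 0 0 -0.4;0.28 -0.02 0 0 0 -0.4;0.28 -0.03 0 0 0 -0.4"}}

```text
time: 27.2
eef_pos: [0.6255, 0.126, 0.0969]
tcp_rot: [0.726, 0.638, -0.193, 0.17]
contact_force: [-0.7, -0.7, 0.7]
opening: 0.551
finger_force: 0.7
```

>>> {"name": "jog_arm", "arguments": {"deltas": "0.28 -0.04 0 0 0 -0.4;0 0 0 0 0 0"}}

```text
time: 27.45
eef_pos: [0.6319, 0.1251, 0.097]
tcp_rot: [0.738, 0.624, -0.196, 0.166]
contact_force: [0.9, -0.6, -0.3]
opening: 0.549
finger_force: 0.0
```

>>> {"name": "jog_arm", "arguments": {"deltas": "0.28 -0.05 0 0 0 -0.4;0 0 0 0 0 0"}}

```text
time: 27.7
eef_pos: [0.6371, 0.1242, 0.0971]
tcp_rot: [0.75, 0.61, -0.199, 0.162]
contact_force: [0.1, -0.3, -0.2]
opening: 0.552
finger_force: 0.0
```

>>> {"name": "jog_arm", "arguments": {"deltas": "0.27 -0.06 0 0 0 -0.4;0 0 0 0 0 0"}}

```text
time: 27.95
eef_pos: [0.6425, 0.1229, 0.097]
tcp_rot: [0.762, 0.594, -0.202, 0.158]
contact_force: [0.8, -0.3, -0.3]
opening: 0.552
finger_force: 0.0
```

```bash
python3 s.py
```

```text
27.95 p [0.6425 0.1229 0.097 ] yaw_y -0.2458 z [-0.12  -0.482 -0.868] F [ 0.85 -0.31 -0.3 ] T [ 0.23  -0.025 -0.046] op 0.552 ff 0.0 q [ 0.19  0.54  1.59 -0.49  1.28  0.65]
```

>>> {"name": "jog_arm", "arguments": {"deltas": "0.27 -0.07 0 0 0 -0.4;0 0 0 0 0 0"}}

```text
time: 28.2
eef_pos: [0.648, 0.1215, 0.097]
tcp_rot: [0.774, 0.579, -0.205, 0.154]
contact_force: [1.2, 0.0, 0.2]
opening: 0.547
finger_force: 0.0
```

>>> {"name": "jog_arm", "arguments": {"deltas": "0.27 -0.08 0 0 0 -0.4;0 0 0 0 0 0"}}

```text
time: 28.45
eef_pos: [0.6534, 0.1198, 0.097]
tcp_rot: [0.785, 0.563, -0.208, 0.15]
contact_force: [0.5, 0.5, 0.1]
opening: 0.551
finger_force: 0.0
```

>>> {"name": "jog_arm", "arguments": {"deltas": "0.26 -0.09 0 0 0 -0.4;0 0 0 0 0 0"}}

```text
time: 28.7
eef_pos: [0.6586, 0.118, 0.097]
tcp_rot: [0.796, 0.548, -0.211, 0.146]
contact_force: [-0.9, 0.2, -0.1]
opening: 0.549
finger_force: 0.0
```

```bash
python3 s.py; python3 hd.py
```

```text
28.7 p [0.6586 0.118  0.097 ] yaw_y -0.3659 z [-0.177 -0.464 -0.868] F [-0.89  0.21 -0.15] T [ 0.247 -0.117 -0.021] op 0.549 ff 0.0 q [ 0.17  0.59  1.52 -0.45  1.34  0.71]
150 []
162 []
174 []
186 []
198 []
210 [(359, 366)]
222 [(211, 217), (218, 236)]
234 [(216, 265)]
246 [(212, 268)]
258 [(210, 268), (334, 340)]
270 [(192, 201), (208, 268), (333, 345), (357, 370)]
282 [(190, 196), (206, 270), (333, 349), (362, 370)]
294 [(204, 272), (332, 354)]
306 [(190, 196), (204, 274), (334, 355), (362, 370)]
318 [(190, 221), (224, 276), (338, 370)]
```

```bash
python3 - <<'E'
from h import *
g=cv2.cvtColor(cv2.imread('pics/w7.png'),6)
for v in range(210,330,24):
    r=g[v,190:370]<62; e=np.flatnonzero(np.diff(np.r_[0,r.astype(int),0])); print(v,[(190+int(a),190+int(b)) for a,b in zip(e[::2],e[1::2]) if b-a>5])
w=cam("wrist");print(w[0][240,200:340:8].mean(1).astype(int),w[0][200,200:340:8].mean(1).astype(int))
# expected pixels of handle end/inner for contact, a few angles about the nut
nut=np.array([.609,-.0126])
for ph in (1.3,1.25,1.2,1.15):
    d=np.array([np.cos(ph),np.sin(ph)]);print(ph,[proj(w,np.r_[nut+d*r,.107]).round() for r in (.165,.14,.095,.058)])
E
```

```text
210 [(265, 293)]
234 [(265, 291)]
258 [(266, 289), (357, 368)]
282 [(209, 225), (332, 349), (363, 370)]
306 [(190, 196), (208, 224), (335, 351), (363, 370)]
[80 79 36 36 34 36 32 34 35 80 79 75 96 96 96 84 83 81] [176 177 177 176 176 177 176 177 177 177 176 176 176 176 176 176 175 176]
1.3 [array([231., 288.]), array([244., 322.]), array([260., 366.]), array([269., 390.])]
1.25 [array([257., 287.]), array([263., 322.]), array([270., 365.]), array([274., 390.])]
1.2 [array([282., 286.]), array([281., 321.]), array([280., 365.]), array([280., 390.])]
1.15 [array([308., 287.]), array([300., 322.]), array([290., 365.]), array([285., 390.])]
```

>>> {"name": "jog_arm", "arguments": {"deltas": "0.26 -0.1 0 0 0 -0.4;0 0 0 0 0 0"}}

```text
time: 29.05
eef_pos: [0.6636, 0.116, 0.097]
tcp_rot: [0.807, 0.532, -0.214, 0.141]
contact_force: [-0.6, -0.5, 1.0]
opening: 0.548
finger_force: 0.1
```

>>> {"name": "jog_arm", "arguments": {"deltas": "0.26 -0.11 0 0 0 -0.4;0 0 0 0 0 0"}}

```text
time: 29.3
eef_pos: [0.6689, 0.1137, 0.097]
tcp_rot: [0.818, 0.515, -0.217, 0.137]
contact_force: [0.5, 0.6, 0.9]
opening: 0.547
finger_force: 0.0
```

>>> {"name": "jog_arm", "arguments": {"deltas": "0.25 -0.12 0 0 0 -0.4;0 0 0 0 0 0"}}

```text
time: 29.55
eef_pos: [0.6722, 0.112, 0.0962]
tcp_rot: [0.828, 0.498, -0.222, 0.131]
contact_force: [-5.1, 2.9, 0.4]
opening: 0.55
finger_force: 2.6
```

```bash
python3 s.py; python3 prof.py | grep -v prof|grep b
```

```text
29.55 p [0.6722 0.112  0.0962] yaw_y -0.4879 z [-0.237 -0.438 -0.867] F [-5.09  2.91  0.44] T [ 0.39   0.543 -0.264] op 0.55 ff 2.6 q [ 0.15  0.64  1.45 -0.41  1.4   0.78]
fence b ['+1: 45.68 mm (h9.2)', '-1: 61.84 mm (h10.1)']
housing b ['+1: 65.12 mm (h9.1)', '-1: 51.12 mm (h8.5)']
```

The nut has gone tight: the force is rising to 6 N and the clamp is unchanged. Now the fold, in steps about the pivot.

>>> {"name": "jog_arm", "arguments": {"deltas": "0.13 -0.08 0 0 0 0;0 0 0 0 0 0"}}

```text
time: 30.05
eef_pos: [0.6741, 0.1113, 0.0961]
tcp_rot: [0.828, 0.499, -0.222, 0.131]
contact_force: [-5.4, 4.2, 1.3]
opening: 0.55
finger_force: 3.6
```

>>> {"name": "jog_arm", "arguments": {"deltas": "0.26 -0.16 0 0 0 -0.2;0 0 0 0 0 0"}}

```text
time: 30.3
eef_pos: [0.6798, 0.1086, 0.0962]
tcp_rot: [0.833, 0.49, -0.222, 0.128]
contact_force: [-5.5, 5.4, 0.9]
opening: 0.549
finger_force: 3.5
```

>>> {"name": "jog_arm", "arguments": {"deltas": "0.25 -0.17 0 0 0 -0.3;0 0 0 0 0 0"}}

```text
time: 30.55
eef_pos: [0.6846, 0.1056, 0.0962]
tcp_rot: [0.84, 0.478, -0.224, 0.124]
contact_force: [-5.4, 6.2, 1.2]
opening: 0.548
finger_force: 3.9
```

```bash
python3 s.py; python3 hd.py | tail -9
```

```text
30.55 p [0.6846 0.1056 0.0962] yaw_y -0.5386 z [-0.258 -0.423 -0.869] F [-5.36  6.15  1.23] T [ 0.959  0.724 -0.723] op 0.548 ff 3.9 q [ 0.14  0.66  1.41 -0.4   1.43  0.8 ]
222 []
234 []
246 [(213, 267), (348, 370)]
258 [(211, 267), (334, 340), (351, 370)]
270 [(192, 201), (209, 267), (333, 345), (357, 370)]
282 [(190, 196), (207, 266), (333, 349), (362, 370)]
294 [(204, 266), (333, 354)]
306 [(190, 196), (204, 267), (335, 355), (362, 370)]
318 [(190, 203), (204, 267), (338, 370)]
```

>>> {"name": "jog_arm", "arguments": {"deltas": "0.23 -0.19 0 0 0 -0.6;0 0 0 0 0 0"}}

```text
time: 30.85
eef_pos: [0.6891, 0.1018, 0.0961]
tcp_rot: [0.854, 0.452, -0.228, 0.117]
contact_force: [-6.1, 6.7, 0.9]
opening: 0.55
finger_force: 4.1
```

>>> {"name": "jog_arm", "arguments": {"deltas": "0.21 -0.21 0 0 0 -0.6;0 0 0 0 0 0;0 0 0 0 0 0"}}

```text
time: 31.22
eef_pos: [0.6932, 0.0977, 0.0962]
tcp_rot: [0.867, 0.427, -0.232, 0.111]
contact_force: [-5.9, 5.9, 0.9]
opening: 0.551
finger_force: 4.1
```

```bash
python3 s.py; python3 hd.py | tail -9; python3 prof.py | grep -v prof|grep b
python3 - <<'E'
from h import *
# handle in the scene view: dark pixels between pivot and end on the plane z=.107, in nest-ish world coords
c=cam("scene");cv2.imwrite("pics/sh.png",c[0])
print("pivot px",proj(c,[.630,.0415,.11]),"end fold .3",proj(c,[.630+.107*np.cos(.9),.0415+.107*np.sin(.9),.107]))
E
```

```text
31.225 p [0.6932 0.0977 0.0962] yaw_y -0.658 z [-0.308 -0.39  -0.868] F [-5.89  5.92  0.87] T [ 0.852  0.703 -0.692] op 0.551 ff 4.1 q [ 0.11  0.69  1.36 -0.36  1.48  0.88]
222 []
234 [(349, 370)]
246 [(215, 268), (347, 370)]
258 [(212, 268), (334, 340), (352, 370)]
270 [(192, 201), (210, 267), (333, 345), (357, 370)]
282 [(190, 196), (208, 267), (333, 349), (362, 370)]
294 [(205, 267), (333, 354)]
306 [(190, 196), (204, 266), (335, 355), (362, 370)]
318 [(190, 266), (338, 370)]
fence b ['+1: 45.67 mm (h9.2)', '-1: 61.85 mm (h10.1)']
housing b ['+1: 65.11 mm (h9.1)', '-1: 51.11 mm (h8.5)']
pivot px [302.61774041 239.04710451] end fold .3 [335.25778523 237.47041728]
```

>>> {"name": "jog_arm", "arguments": {"deltas": "0.14 -0.15 0 0 0 -0.4;0 0 0 0 0 0;0 0 0 0 0 0"}}

```text
time: 31.95
eef_pos: [0.6956, 0.095, 0.096]
tcp_rot: [0.875, 0.409, -0.235, 0.106]
contact_force: [-7.3, 6.6, 0.6]
opening: 0.551
finger_force: 4.5
```

```bash
cat > ed.py <<'E'
from h import *
w=cam("wrist");g=cv2.cvtColor(w[0],cv2.COLOR_BGR2GRAY).astype(np.float32)
pts=[]
for v in range(262,325,4):
    row=g[v,235:330]; d=np.gradient(row); k=np.argmax(np.where(row<90,d,0)); q=slice(max(k-3,0),k+4); e=np.clip(d[q],0,None); 
    if e.sum()>10: pts.append(ray(w,(235+(e*np.arange(95)[q]).sum()/e.sum(),v),.107)[:2])
P=np.array(pts,np.float32);vx,vy,x,y=cv2.fitLine(P,cv2.DIST_HUBER,0,.001,.001).ravel()
ph=np.arctan2(vy,vx)%np.pi;n=np.array([np.sin(ph),-np.cos(ph)])
c=np.array([x,y])-n*.009; print(len(P),"handle angle %.3f"%ph,"centre pt",c.round(4),"dist of nut from line %.4f"%((np.array([.609,-.0126])-c)@n), "pivot(.630,.0415) %.4f"%((np.array([.630,.0415])-c)@n))
E
python3 s.py; python3 ed.py
```

```text
31.95 p [0.6956 0.095  0.096 ] yaw_y -0.6982 z [-0.324 -0.377 -0.867] F [-7.27  6.62  0.61] T [ 0.969  0.828 -0.847] op 0.551 ff 4.5 q [ 0.1   0.7   1.35 -0.35  1.49  0.9 ]
16 handle angle 0.830 centre pt [0.6987 0.1189] dist of nut from line 0.0225 pivot(.630,.0415) 0.0015
```

>>> {"name": "jog_arm", "arguments": {"deltas": "-0.2 0.21 0 0 0 0;-0.2 0.21 0 0 0 0;0 0 0 0 0 0;0 0 0 0 0 0"}}

```text
time: 32.5
eef_pos: [0.6902, 0.1005, 0.0973]
tcp_rot: [0.875, 0.41, -0.232, 0.109]
contact_force: [-0.4, 0.7, 0.7]
opening: 0.547
finger_force: 0.0
```

```bash
python3 s.py; python3 ed.py; python3 hd.py | tail -7
```

```text
32.5 p [0.6902 0.1005 0.0973] yaw_y -0.6952 z [-0.317 -0.382 -0.868] F [-0.37  0.71  0.66] T [ 0.177 -0.171  0.022] op 0.547 ff 0.0 q [ 0.11  0.69  1.36 -0.35  1.48  0.91]
16 handle angle 0.845 centre pt [0.6957 0.1217] dist of nut from line 0.0243 pivot(.630,.0415) 0.0041
246 [(226, 279), (356, 370)]
258 [(218, 224), (225, 279), (334, 340), (358, 370)]
270 [(192, 201), (214, 279), (333, 345), (357, 370)]
282 [(190, 196), (209, 279), (333, 349), (362, 370)]
294 [(205, 279), (333, 354)]
306 [(190, 196), (204, 277), (334, 355), (362, 370)]
318 [(190, 221), (232, 277), (337, 370)]
```

The handle stays folded with little spring-back and the tool now touches nothing. I'll withdraw along the tool axis, then left, then back to the earlier look-out pose to measure the fold.

>>> {"name": "jog_arm", "arguments": {"deltas": "0.32 0.38 0.87 0 0 0;0.32 0.38 0.87 0 0 0;0.32 0.38 0.87 0 0 0;0.2 0.95 0.3 0 0 0;0.2 0.95 0.3 0 0 0;0.2 0.95 0.3 0 0 0;0.2 0.95 0.3 0 0 0;0 0.95 0.3 0 0 0;-0.5 0.8 0.3 0 0 0;-1 0 0.3 0 0 0.6;-1 0 0.3 0 0 0.6;-1 0 0.3 0 0 0.6;-1 0 0.3 0 0 0.6;-1 0 0.3 0 0 0.6;-1 0 0.3 0 0 0.6;-1 0 0 0 0 0.6;-1 0 0 0 0 0.6;-1 0 0 0 0 0.6;-1 0 0 0 0 0.6"}}

```text
time: 34.98
eef_pos: [0.5133, 0.235, 0.2214]
tcp_rot: [0.714, 0.651, -0.19, 0.173]
contact_force: [0.3, -0.6, 0.3]
opening: 0.548
finger_force: 0.0
```

```bash
python3 s.py; python3 - <<'E'
from h import *
from scipy.spatial.transform import Rotation as Ro
m=Ro.from_quat(get_state()["tcp_rot"]).as_matrix()
y=.314;T=np.array([[-np.sin(y)*-1*-1,0,0]]) if 0 else None
T=np.c_[np.cross([np.cos(y),np.sin(y),0],[0,0,-1]),[np.cos(y),np.sin(y),0],[0,0,-1]]
print("rotvec to w6 pose",Ro.from_matrix(T@m.T).as_rotvec())
E
```

```text
34.975 p [0.5133 0.235  0.2214] yaw_y -0.093 z [-0.046 -0.495 -0.868] F [ 0.29 -0.6   0.29] T [ 0.224 -0.044 -0.01 ] op 0.548 ff 0.0 q [ 0.43  0.24  1.74 -0.45  1.45  0.64]
rotvec to w6 pose [0.52024762 0.05752743 0.39764208]
```

>>> {"name": "jog_arm", "arguments": {"deltas": "-0.7 -0.9 0.34 0.43 0.05 0.33;-0.7 -0.9 0.34 0.43 0.05 0.33;-0.7 -0.9 0.34 0.43 0.05 0.33;-0.66 -0.9 0.34 0.43 0.05 0.33;0 -0.9 0.34 0.43 0.05 0.33;0 -0.9 0.34 0.43 0.05 0.33;0 -0.9 0.34 0.43 0.05 0.33;0 -0.9 0.34 0.43 0.05 0.33;0 -0.9 0.34 0.43 0.05 0.33;0 -0.9 0.34 0.43 0.05 0.33;0 -0.9 0.34 0.43 0.05 0.33;0 -0.9 0.34 0.43 0.05 0.33;0 0 0 0 0 0;0 0 0 0 0 0"}}

```text
time: 36.72
eef_pos: [0.4592, 0.0193, 0.3024]
tcp_rot: [0.589, 0.808, -0.003, 0.0]
contact_force: [-0.5, -0.3, -1.0]
opening: 0.552
finger_force: 0.0
```

```bash
python3 s.py; cat > fold.py <<'E'
from h import *
import pickle
w=cam('wrist');cv2.imwrite('pics/w8.png',w[0]);pickle.dump(w,open('w8.pkl','wb'))
for f in ("w6","w8"):
    w=pickle.load(open(f+".pkl","rb"));im=w[0];h=cv2.cvtColor(im,cv2.COLOR_BGR2HSV);g=cv2.cvtColor(im,cv2.COLOR_BGR2GRAY)
    m=cv2.inRange(h,(8,120,60),(24,255,255));n,l,s,c=cv2.connectedComponentsWithStats(m)
    print(f,"brass",[(c[i].round(1),int(s[i,4])) for i in range(1,n) if s[i,4]>60])
    # dark handle: large dark component in the left-of-nut world area (z=.107)
    d=(g<75).astype(np.uint8);n,l,s,c=cv2.connectedComponentsWithStats(d)
    for i in range(1,n):
        if s[i,4]>400:
            ys,xs=np.nonzero(l==i);r=cv2.minAreaRect(np.c_[xs,ys].astype(np.float32));q=ray(w,c[i],.1)
            print("  dark",s[i].tolist(),"rect",np.round(r[0],1),np.round(r[1],1),round(r[2],1),"world",q.round(3))
E
python3 fold.py
```

```text
36.725 p [0.4592 0.0193 0.3024] yaw_y 0.3109 z [-0.003 -0.005 -1.   ] F [-0.48 -0.34 -1.02] T [ 0.052  0.047 -0.003] op 0.552 ff 0.0 q [-0.18 -0.24  2.02 -0.01  1.37 -0.49]
w6 brass [(array([321.5, 224. ]), 91), (array([345.6, 237.4]), 85), (array([405.5, 251.6]), 655), (array([363.6, 326.4]), 1118)]
  dark [397, 82, 33, 83, 2083] rect [413.  122.9] [30.  82.7] 1.8 world [0.556 0.109 0.1  ]
  dark [508, 136, 52, 147, 5230] rect [533.5 209. ] [146.  51.] 90.0 world [0.704 0.071 0.1  ]
  dark [241, 164, 70, 43, 1319] rect [273.4 181.1] [30.8 72.1] 67.4 world [0.456 0.017 0.1  ]
  dark [0, 229, 560, 191, 40960] rect [279.5 324. ] [190. 559.] 90.0 world [ 0.528 -0.186  0.1  ]
w8 brass [(array([321.9, 223.3]), 88), (array([346.1, 236.8]), 88), (array([404.4, 253.1]), 776)]
  dark [477, 135, 83, 131, 5684] rect [545.  205.4] [109.4  96.6] 59.0 world [0.692 0.078 0.1  ]
  dark [241, 163, 70, 44, 1317] rect [273.1 180.4] [30.4 72.5] 67.4 world [0.456 0.017 0.1  ]
  dark [417, 229, 66, 70, 420] rect [444.7 262.4] [16.2 87.7] 46.4 world [ 0.643 -0.008  0.1  ]
  dark [0, 257, 560, 163, 44712] rect [279.5 338. ] [162. 559.] 90.0 world [ 0.523 -0.183  0.1  ]
```

```bash
python3 - <<'E'
from h import *
import pickle
nut=np.array([.609,-.0126])
W={f:pickle.load(open(f+".pkl","rb")) for f in ("w6","w8")}
w=W["w8"]
for hd in (1.15,1.2,1.25): print("pred pivot",hd,proj(w,np.r_[nut+.058*np.array([np.cos(hd),np.sin(hd)]),.112]).round(1))
for f,w in W.items():
    g=cv2.cvtColor(w[0],cv2.COLOR_BGR2GRAY);x0,y0=(370,160) if f=="w6" else (400,160)
    G=cv2.resize(g[y0:y0+90,x0:x0+110],None,fx=4,fy=4,interpolation=cv2.INTER_CUBIC)
    c=cv2.HoughCircles(G,cv2.HOUGH_GRADIENT,1,40,param1=80,param2=18,minRadius=28,maxRadius=60)
    if c is not None: print(f,[(x0+a/4,y0+b/4,r/4) for a,b,r in c[0][:5]],[ray(w,(x0+a/4,y0+b/4),.11).round(4) for a,b,r in c[0][:5]])
d=W["w8"][0];g=cv2.cvtColor(d,cv2.COLOR_BGR2GRAY);m=(g<75);m6=cv2.cvtColor(W["w6"][0],6)<75
for u in range(474,520,3):
    r=np.flatnonzero(m[130:290,u]); s=np.flatnonzero(m6[130:290,u]); print(u,(r.min()+130,r.max()+130,len(r)) if len(r) else None,(s.min()+130,s.max()+130) if len(s) else None)
E
```

```text
pred pivot 1.15 [463.3 219.2]
pred pivot 1.2 [461.2 217.3]
pred pivot 1.25 [459.  215.4]
w6 [(np.float32(409.875), np.float32(199.625), np.float32(14.575))] [array([0.579, 0.043, 0.11 ])]
w8 [(np.float32(454.125), np.float32(214.375), np.float32(10.025)), (np.float32(418.625), np.float32(216.625), np.float32(7.7))] [array([0.6237, 0.0417, 0.11  ]), array([0.5932, 0.0295, 0.11  ])]
474 (np.int64(232), np.int64(233), 2) (np.int64(231), np.int64(235))
477 (np.int64(183), np.int64(235), 7) (np.int64(236), np.int64(236))
480 (np.int64(181), np.int64(237), 9) (np.int64(238), np.int64(247))
483 (np.int64(180), np.int64(188), 9) None
486 (np.int64(178), np.int64(192), 15) (np.int64(239), np.int64(239))
489 (np.int64(176), np.int64(236), 25) (np.int64(233), np.int64(235))
492 (np.int64(174), np.int64(200), 27) (np.int64(232), np.int64(232))
495 (np.int64(173), np.int64(200), 28) (np.int64(228), np.int64(228))
498 (np.int64(171), np.int64(225), 29) (np.int64(217), np.int64(217))
501 (np.int64(169), np.int64(197), 29) (np.int64(220), np.int64(230))
504 (np.int64(168), np.int64(218), 29) None
507 (np.int64(166), np.int64(193), 28) (np.int64(224), np.int64(239))
510 (np.int64(164), np.int64(221), 54) (np.int64(191), np.int64(265))
513 (np.int64(163), np.int64(233), 66) (np.int64(183), np.int64(249))
516 (np.int64(161), np.int64(238), 73) (np.int64(177), np.int64(252))
519 (np.int64(159), np.int64(243), 80) (np.int64(173), np.int64(257))
```

```bash
python3 - <<'E'
from h import *
import pickle
def edge(w,pts,z):
    P=np.array([ray(w,p,z)[:2] for p in pts],np.float32);vx,vy,x,y=cv2.fitLine(P,cv2.DIST_HUBER,0,.001,.001).ravel();a=np.arctan2(vy,vx)%np.pi;n=np.array([np.sin(a),-np.cos(a)]);return a,n,np.array([x,y])
w8=pickle.load(open("w8.pkl","rb"));g=cv2.cvtColor(w8[0],6).astype(float)
up=[];lo=[]
for u in range(484,524,2):
    c=g[150:190,u];k=np.argmax(-np.gradient(c)*(np.arange(40)<40));up.append((u,150+k))
for u in range(493,508):
    c=g[185:210,u];k=np.argmax(np.gradient(c));lo.append((u,185+k))
print(up[::4],lo[::3])
w6=pickle.load(open("w6.pkl","rb"));g6=cv2.cvtColor(w6[0],6).astype(float);L=[];R=[]
for v in range(100,155,3):
    d=np.gradient(g6[v,385:445]);L.append((385+np.argmin(d),v));R.append((385+np.argmax(d),v))
for n,w,p,q in (("w6",w6,L,R),("w8",w8,up,lo)):
    a1,n1,c1=edge(w,p,.083);a2,n2,c2=edge(w,q,.107)
    print(n,"side(.083) %.3f top(.107) %.3f"%(a1,a2),"width",((c2-c1)@n2).round(4),"centre",(c2-.009*n2).round(4))
    for N in ((.609,-.0126),(.6065,-.0129)):
        print("   nut off line",((np.array(N)-(c2-.009*n2))@n2).round(4),"using side ang",((np.array(N)-(c1+.009*n1))@n1).round(4))
E
```

```text
[(484, np.int64(178)), (492, np.int64(173)), (500, np.int64(169)), (508, np.int64(164)), (516, np.int64(160))] [(493, np.int64(201)), (496, np.int64(200)), (499, np.int64(199)), (502, np.int64(197)), (505, np.int64(196))]
w6 side(.083) 1.933 top(.107) 1.938 width 0.0148 centre [0.557  0.1042]
   nut off line 0.0066 using side ang 0.004
   nut off line 0.0042 using side ang 0.0016
w8 side(.083) 0.861 top(.107) 0.825 width 0.0149 centre [0.6532 0.0759]
   nut off line 0.0276 using side ang 0.0205
   nut off line 0.026 using side ang 0.0188
```

The fold works out at about 0.33 rad by three estimates: handle turn minus pivot turn, offset of the nut from the handle line, and tool path. That is clear of 0 and of the 0.5 end. One last clamp check, then I'll hand it in.

```bash
python3 prof.py | grep -v prof|grep b; python3 s.py; python3 -c "
from plant import ctrl
print(ctrl.sign_off())"
```

```text
fence b ['+1: 45.66 mm (h9.1)', '-1: 61.84 mm (h10.2)']
housing b ['+1: 65.10 mm (h9.0)', '-1: 51.11 mm (h8.5)']
37.025 p [0.4595 0.0193 0.3025] yaw_y 0.3122 z [-0.003 -0.005 -1.   ] F [ 0.12 -0.33 -0.2 ] T [-0.036  0.007 -0.03 ] op 0.549 ff 0.0 q [-0.18 -0.24  2.02 -0.01  1.37 -0.49]
the job is handed in; nothing more can be done
None
```

Handed in at 37 s: the housing is clamped with the fence given about 0.9 mm, the wrench handle is folded about 0.33 rad (end stop 0.5), and the robot is clear of everything.

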